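# Index the reagent carousel

## Robot

A 6-joint arm with a two-finger parallel gripper is mounted at the origin on the work surface. World frame = base frame: x ahead of the robot, y to its left, z up, the work surface at z = 0. Lengths are in m, angles in degrees, forces in N, time in s.
With the tool pointing down it reaches from about 0.3 to 0.75 m from the base axis. Payload 8.5 kg.
Tool frame: the origin (TCP) lies at the very end of the fingers, on their centre line; the grasp point (between the pads) lies 19 mm behind it (env.grip_point_offset is the distance from the TCP to the grasp point, in m); z points along the fingers, y is the direction in which the jaws open and shut (so a half turn about z gives the same grasp; the last joint's range is limited). The gripper opens to 85 mm and grips with 20 to 120 N. Pads are 22 mm wide; open, the fingers measure 114 mm over their backs; the gripper's body (76 mm by 85 mm) begins 54 mm behind the grasp point. The pads swing forward as they close: fully open they stand 13 mm farther back than shut.
Start: joints at [55.216, 21.807, 74.336, -0, 83.858, -12.336], TCP at [0.21, 0.508, 0.231] pointing down, gripper open.
Joint ranges: [-178.18, 178.18], [-50.72, 133.34], [12.68, 142.11], [-81.47, 261.47], [9.98, 163.14], [-165.26, 165.26]. Speed limits (degrees/s): [136.94, 136.94, 180, 180, 180, 180].

## Interface

Orientations are given as a 3x3 rotation matrix whose columns are the frame's x, y, z axes.
In Python, from rig import env gives the robot as it stands.
- The arm moves only by the tool move_arm, never from a script. Its argument "moves" is a list of rows, each a list of 4 numbers: the shift along the tool's x, y, z in mm, then the turn about the tool's z in rad. In form: [[tx, ty, tz, spin], ...]. A call has 1 to 20 rows; each row is the pose to reach, as a shift and turn from the pose commanded when the call began, along the tool's axes at that moment; what a row does not reach only later rows make up. A row lasts 1/10 s, in which the tool goes at most 50 mm and 8.59 degrees, less where a joint would pass 70% of its speed; a pose out of reach is approached as far as the arm can. A call with a gripper value outside its range is refused whole. "grip" is the closure, from 0 (fully open) to 1 (shut), set as the call begins (left out, the last holds). The fingers move at their own pace and stop on an object; "grip_force" is the grip in N (left out, the last holds). Time passes only in rows, so rows that repeat a pose let the fingers close. It gives the time, the measured TCP pose, the force and the opening at its end, in the units of the state.
- env.observe(): the state, without advancing time (a new reading comes with each control period).
- env.get_image(name): name is "scene" or "top" or "wrist"; returns the picture (384x512x3 uint8, red, green, blue); there is no depth.
- env.get_calibration(name): a dict with "fovy" (degrees; the focal length in pixels is half the picture's height over the tangent of half this angle, whatever the lens; pixels are square), "cx", "cy" (the principal point, pixels), "extrinsics" (4x4, takes a point from world to camera coordinates); the wrist camera has in their place "tool_from_camera" (4x4, takes a point from camera to tool coordinates, whose origin is the TCP and whose axes are the flange's). Camera axes: x right, y up, looking along -z (the intrinsics and any distortion apply to the point x, -y, -z); pixel columns grow to the right and rows downward; lengths in m; the calibration is good to about 2 mm. A picture is of the moment at which its call begins: read the wrist's pose just before it. get_calibration takes no time and is no camera call.
- env.close_job(): hands the job in, once; it reports no verdict.
Trained networks look in the newest picture that a camera, given by its name, has taken for a name from the list of things; names that differ only in an ending like _2 or _b are one class to them, and where a whole thing is asked for, a point or a joint stands for the part that bears it (a point fixed in the world has none). Each returns a list of dicts, best first, with "conf" (0 to 1); they miss things now and then, are a little off and sometimes report something else, mostly with a low value. They report only what shows in the picture. A call takes as long as a camera call. They do not tell look-alikes from the thing itself.
- env.silhouettes(camera, name): "region" (384x512 bool, what is visible of it) and "point" ([row, column] in pixels, amid what is visible of it).
- env.tip_of(camera, name): "point" ([row, column] in pixels: a listed point, or the origin of a listed thing).
The state is a dict: "time_s": time; "q": joint angles; "qvel": joint speeds; "joint_efforts": joint torques, N m; "position": TCP position; "tool_rot": TCP orientation; "ft_force": force on the tool from outside, world axes, zero at the start; "wrist_torque": the same for the moment, N m; "grip_width": finger opening in m.
Only numpy, scipy, OpenCV 4.12 (cv2) and the standard library are available. Lean on these libraries where they do the work, as an engineer would, in place of code of your own. Each camera call takes 0.05 s, during which the arm holds its last target.

## Task

Turn the reagent carousel on the bench by pushing on the side of its tray until the dropper bottle stands at the front, in line with the locking slide, and then push the locking slide fully home so that the carousel is locked there. Touch and push softly, never harder than 15 N on the tray or 20 N on the slide, do not touch any of the bottles or vials, and leave the other things on the bench where they are.

Things in the scene. Friction and masses are not known exactly. Their poses are not given: they have to be found in the camera images.
- foot: fixed foot of the reagent carousel, a grey plate on the bench. Origin on the bench, on the carousel's vertical turning axis; z up; its -x axis points to the carousel's front, where the locking slide is
- carousel: the turning part, same axis and origin height as the foot: a white tray, a plain solid drum 250 mm in diameter, side from 15 to 50 mm above the bench, flat top at 51 mm, with six pockets 60 degrees apart at 80 mm radius, a bottle in each. Below the tray an aluminium index ring, 264 mm wide, 6 to 14 mm above the bench, has a slot 13.6 mm wide under each pocket.
- hub (a point): middle of the tray's top, 55 mm up. The tray turns endlessly both ways in a braked bearing: about 3 N along its side turns it, and it stays where left. The side is smooth: touch it slowly (10 mm/s) with shut fingertips, press inwards and carry it round by friction; 9 to 11 N of press carries it, less may slip, over 15 N, even for a moment, harms it. The tray sits off centre: its side is 3.5 mm nearer or farther in places
- dropper_mid (a point): the dropper bottle: the one bottle on the carousel with a narrow rubber teat on top, amber glass, 28 mm in diameter, 81 mm tall, standing loose in its pocket 14 mm above the bench (teat's top at 95 mm; the other vials' tops at 73 mm). The point is on its axis, 30 mm above its underside
- bolt (a joint): travel of the locking slide towards the axis, m: 0 drawn out, 0.016 fully home (stop), tab against the guide block. Its round nose (10 mm wide) enters the slot of the index ring standing at the front; up to 3 mm off the slot's middle (2 mm at the dropper) it wedges the carousel straight as it is pressed in, farther off the ring stops it. It takes 3 N, up to 13 N to wedge; it stays where left; over 20 N harms it
- tab (a point): middle of the outer face of the slide's black upright tab (28 mm wide, 8 mm thick, 6 to 42 mm above the bench): 30 mm above the bench, 189 mm from the axis with the slide drawn out. Axes as the foot's: pushing along +x (to the axis) drives the slide home. Between tab and tray is a fixed guide block, 34 mm wide, 22 mm high
- vial1: a capped amber glass vial in a pocket of the carousel, 28 mm in diameter, 59 mm tall, flat black cap; origin under its centre, z up
- vial2: a capped amber glass vial in a pocket of the carousel, 28 mm in diameter, 59 mm tall, flat black cap; origin under its centre, z up
- vial3: a capped amber glass vial in a pocket of the carousel, 28 mm in diameter, 59 mm tall, flat black cap; origin under its centre, z up
- vial4: a capped amber glass vial in a pocket of the carousel, 28 mm in diameter, 59 mm tall, flat black cap; origin under its centre, z up
- vial5: a capped amber glass vial in a pocket of the carousel, 28 mm in diameter, 59 mm tall, flat black cap; origin under its centre, z up
- spare_vial: a bystander: a like vial standing on the bench beside the carousel; origin under its centre
- beaker: a bystander: small glass beaker beside the carousel, 56 mm in diameter, 65 mm tall; origin under its centre
- tip_box: a bystander: orange box of pipette tips, 122 x 82 x 59 mm; origin under its centre
- tube_rack: a bystander: pink rack with blue-capped tubes, 110 x 150 x 112 mm; origin under its centre
- tube_stand: a bystander: long clear rack with small tubes, 245 x 65 x 61 mm; origin under its centre
- dish_stack: a bystander: three round culture dishes in a pile, 90 mm in diameter, 48 mm tall; origin under its centre
Not all that is in view belongs to the job. What is shaped like the vial2 but green or turquoise is not meant.

How it is judged (in metres and radians):
On the way:
1. the dropper bottle stands at the front, within 5 mm of the slide's line, the carousel at rest and the slide still out (x of dropper_mid in the frame of foot below -0.06 m and y of dropper_mid in the frame of foot between -0.005 and 0.005 m and value of joint bolt below 0.005 m and angular speed of carousel below 0.05 rad/s), for 0.2 s.
At the end, for the whole second after the job is handed in: The dropper bottle stands at the front within 4 mm of the slide's line, the locking slide is home (at least 14.8 of its 16 mm) with the carousel at rest, and the dropper bottle and all vials stand upright (within 7 degrees) in their pockets (x of dropper_mid in the frame of foot below -0.06 m and y of dropper_mid in the frame of foot between -0.004 and 0.004 m and value of joint bolt above 0.0148 m and angular speed of carousel below 0.05 rad/s and angle between each of vial1, vial2, vial3, vial4, vial5, dropper_mid's own z axis and vertical below 0.12 rad); the robot touches nothing.
It fails at once if the carousel is pushed harder than 15 N (contact force between any of the fingers, the arm and carousel above 15 N).
It fails at once if the locking slide is pushed harder than 20 N (contact force between any of the fingers, the arm and bolt above 20 N).
It fails at once if the robot touches the dropper bottle or a vial (contact force between any of the fingers, the arm and dropper above 1 N or contact force between any of the fingers, the arm and vial1 above 1 N or contact force between any of the fingers, the arm and vial2 above 1 N or contact force between any of the fingers, the arm and vial3 above 1 N or contact force between any of the fingers, the arm and vial4 above 1 N or contact force between any of the fingers, the arm and vial5 above 1 N).
It fails at once if another thing on the bench is moved by more than 15 mm (distance of any of spare_vial, beaker, tip_box, tube_rack, tube_stand, dish_stack from where it was at the start of the episode above 0.015 m).
It also fails if it takes over 72 s, if anything falls off the work surface, if the arm or the gripper's body presses on something with over 40 N, if the wrist force passes 120 N, or if a joint passes its speed limit or range.

## Working session

There is one attempt and no reset: what is moved stays moved. The work goes in short steps, Python scripts to look and compute and a tool call to move; the robot and the scene stay as the last step left them, time stands still between calls to the robot, and variables do not carry over. Pictures are saved under pics/ and viewed, and the job is handed in when it is done.

Besides the shell and the picture viewer there is one more tool, called as name(argument=value, ...), one argument or row to a line, values as JSON. move_arm: Moves the arm, as the interface text tells. Its arguments: {"type":"object","properties":{"moves":{"type":"array"},"grip":{"type":"number"},"grip_force":{"type":"number"}},"required":["moves"]}

```bash
ls; mkdir -p pics; python3 - <<'E'
from rig import env
import cv2,numpy as np
o=env.observe();print({k:np.round(v,3).tolist() for k,v in o.items()})
for n in("scene","top","wrist"):
    im=env.get_image(n);cv2.imwrite(f"pics/a_{n}.png",im[:,:,::-1]);c=env.get_calibration(n)
    print(n,{k:np.round(v,4).tolist() if not isinstance(v,str) else v for k,v in c.items()})
E
```

```text
pics
{'time_s': 0.0, 'q': [55.217, 21.843, 74.385, 0.001, 83.857, -12.336], 'qvel': [-0.071, 0.027, -0.026, 0.055, 0.05, -0.008], 'joint_efforts': [-0.003, -44.846, -23.127, -0.0, 0.005, -0.0], 'position': [0.21, 0.508, 0.231], 'tool_rot': [[-0.924, 0.382, -0.001], [0.382, 0.924, -0.001], [0.0, -0.001, -1.0]], 'ft_force': [-0.248, -0.117, -0.463], 'wrist_torque': [-0.025, -0.005, 0.022], 'grip_width': 0.085}
scene {'fovy': 48.3493, 'cx': 259.2528, 'cy': 191.8578, 'extrinsics': [[0.0695, 0.9976, -0.0001, -0.0282], [-0.724, 0.0505, 0.6879, 0.3431], [0.6863, -0.0477, 0.7258, -1.6146], [0.0, 0.0, 0.0, 1.0]]}
top {'fovy': 48.7573, 'cx': 252.5585, 'cy': 187.4821, 'extrinsics': [[-0.0206, -0.9998, 0.0018, 0.0103], [0.9904, -0.0201, 0.1368, -0.5382], [-0.1367, 0.0046, 0.9906, -1.5186], [0.0, 0.0, 0.0, 1.0]]}
wrist {'fovy': 63.874, 'cx': 254.3039, 'cy': 191.0039, 'tool_from_camera': [[0.0003, 0.9655, 0.2603, 0.0667], [1.0, -0.0002, -0.0005, -0.0006], [-0.0004, 0.2603, -0.9655, -0.1428], [0.0, 0.0, 0.0, 1.0]]}
```

View pics/a_scene.png

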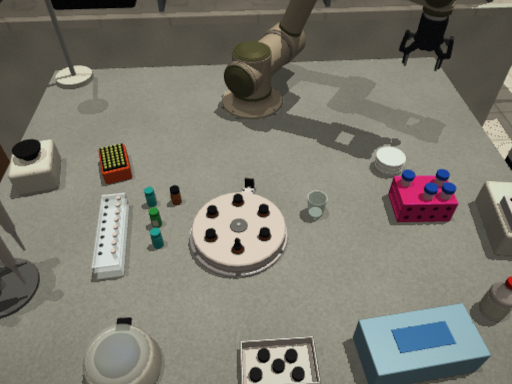

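View pics/a_top.png

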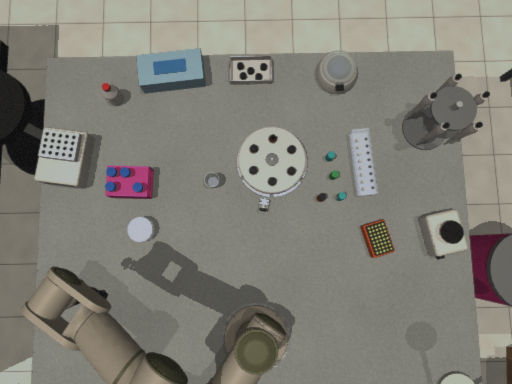

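View pics/a_wrist.png

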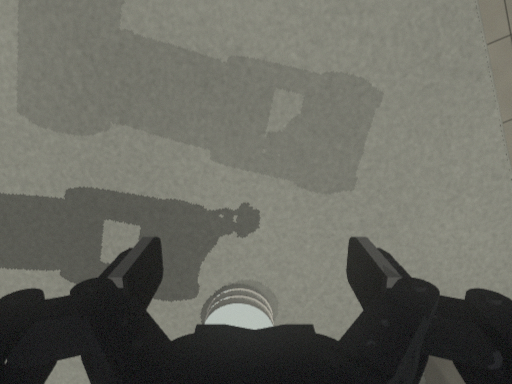

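```bash
cat > h.py <<'E'
from rig import env
import numpy as np,cv2
def cal(n):
    c=env.get_calibration(n);f=192/np.tan(np.radians(c['fovy']/2))
    if 'extrinsics' in c: T=np.linalg.inv(np.array(c['extrinsics']))
    else:
        o=env.observe();W=np.eye(4);W[:3,:3]=o['tool_rot'];W[:3,3]=o['position'];T=W@np.array(c['tool_from_camera'])
    return f,c['cx'],c['cy'],T,c
def ray(n,rc,C=None):
    f,cx,cy,T,c=C or cal(n);r,k=rc
    return T[:3,3],T[:3,:3]@np.array([(k-cx)/f,-(r-cy)/f,-1])
def atz(n,rc,z,C=None):
    p,d=ray(n,rc,C);return p+d*(z-p[2])/d[2]
def proj(n,P,C=None):
    f,cx,cy,T,c=C or cal(n);P=np.atleast_2d(P)
    q=(P-T[:3,3])@T[:3,:3]
    return np.c_[cy-f*q[:,1]/-q[:,2],cx+f*q[:,0]/-q[:,2]]
E
python3 - <<'E'
from h import *
for n in("top","scene","wrist"):
    print(n, sorted(env.get_calibration(n)))
    for t,z in(("hub",.055),("dropper_mid",.044),("tab",.03),("foot",0),("vial1",.014),("spare_vial",0),("beaker",0)):
        for d in env.tip_of(n,t)[:6 if t=='vial1' else 2]: print(t,np.round(d['conf'],2),np.round(d['point'],1),np.round(atz(n,d['point'],z),4))
E
```

```text
top ['cx', 'cy', 'extrinsics', 'fovy']
hub 0.87 [159.  275.8] [ 0.6393 -0.0879  0.055 ]
dropper_mid 0.66 [174.1 253.7] [ 0.5868 -0.0059  0.044 ]
dropper_mid 0.48 [140.2 273.5] [ 0.7129 -0.0821  0.044 ]
tab 0.55 [211.  265.8] [ 0.4514 -0.0474  0.03  ]
tab 0.28 [200.2 319.2] [ 0.4871 -0.2446  0.03  ]
vial1 0.61 [159.3 330.5] [ 0.6425 -0.2962  0.014 ]
vial1 0.59 [176.1 330.2] [ 0.5785 -0.2921  0.014 ]
vial1 0.58 [170.5 292.5] [ 0.6026 -0.1518  0.014 ]
vial1 0.47 [196.3 338.3] [ 0.5019 -0.3188  0.014 ]
vial1 0.42 [148.6 250. ] [0.6897 0.0058 0.014 ]
vial1 0.38 [182.1 269.4] [ 0.5604 -0.0641  0.014 ]
spare_vial 0.5 [200.8 320.9] [ 0.4878 -0.2557  0.    ]
beaker 0.76 [185.3 210.6] [0.5549 0.1567 0.    ]
scene ['cx', 'cy', 'extrinsics', 'fovy']
hub 0.73 [169.7 115.5] [ 0.4048 -0.43    0.055 ]
hub 0.66 [223.5 236.6] [ 0.6366 -0.0763  0.055 ]
dropper_mid 0.66 [249.7 237.7] [ 0.7137 -0.0765  0.044 ]
tab 0.58 [184.3 248.1] [ 0.4687 -0.0376  0.03  ]
vial1 0.68 [246.4 157.6] [ 0.6666 -0.2882  0.014 ]
vial1 0.65 [244.2 211.4] [ 0.6693 -0.146   0.014 ]
vial1 0.64 [212.8 237.7] [ 0.5642 -0.0724  0.014 ]
vial1 0.62 [204.  152.2] [ 0.5135 -0.3179  0.014 ]
vial1 0.56 [243.1 264.6] [ 0.6756 -0.0045  0.014 ]
vial1 0.54 [221.8 157.5] [ 0.5816 -0.2963  0.014 ]
spare_vial 0.53 [204.3 179.9] [ 0.5075 -0.2405  0.    ]
beaker 0.8 [212.9 316.7] [ 0.5683  0.1545 -0.    ]
wrist ['cx', 'cy', 'fovy', 'tool_from_camera']
```

Dropper teat is at the far side (scene ≈ (243,237), top ≈ (139,273)); the slide tab is at the near side (scene ≈ (184,248)). I'll shut the gripper and move to a closer wrist view.

move_arm(
  moves=[
    [-6, -4.4, 0, 0.014],
    [-24, -17.5, -1, 0.054],
    [-54, -39, -3, 0.12],
    [-90, -65, -4, 0.2],
    [-126, -92, -6, 0.28],
    [-164, -120, -8, 0.37],
    [-203, -148, -10, 0.46],
    [-242, -177, -12, 0.55],
    [-281, -205, -14, 0.64],
    [-320, -233, -16, 0.72],
    [-359, -262, -18, 0.81],
    [-398, -290, -20, 0.9],
    [-437, -318, -22, 0.99],
    [-472, -345, -24, 1.07],
    [-508, -371, -25, 1.15],
    [-541, -395, -27, 1.22],
    [-568, -415, -28, 1.28],
    [-586, -428, -29, 1.32],
    [-595, -434, -30, 1.345],
    [-598, -436, -30, 1.353],
  ],
  grip=1,
  grip_force=40,
)

```text
time_s: 3.2
position: [0.5963, -0.1238, 0.2611]
tool_rot: [[0.175, 0.985, -0.0], [0.985, -0.175, 0.0], [0.0, -0.0, -1.0]]
ft_force: [-0.5, 1.0, 0.1]
grip_width: -0.0001
```

move_arm(
  moves=[
    [0, 0, 0, 0],
    [0, 0, 0, 0],
  ],
)

```text
time_s: 3.4
position: [0.5958, -0.122, 0.2616]
tool_rot: [[0.172, 0.985, 0.0], [0.985, -0.172, 0.0], [0.0, 0.0, -1.0]]
ft_force: [-0.3, -0.7, 0.5]
grip_width: -0.0
```

```bash
cat > look.py <<'E'
import sys
from h import *
o=env.observe();print(o['time_s'],np.round(o['position'],4).tolist(),np.round(o['tool_rot'],3).tolist(),o['grip_width'],np.round(o['q'],1).tolist(),np.round(o['ft_force'],2).tolist())
C=cal('wrist')
im=env.get_image('wrist');cv2.imwrite(f"pics/{sys.argv[1]}.png",im[:,:,::-1])
np.save(f'pics/{sys.argv[1]}.npy',np.array(C[:4],dtype=object),allow_pickle=True)
for t,z in(("hub",.055),("dropper_mid",.044),("tab",.03),("foot",0),("vial1",.014),("spare_vial",0)):
    for d in env.tip_of('wrist',t)[:6 if t=='vial1' else 2]: print(t,np.round(d['conf'],2),np.round(d['point'],1),np.round(atz('wrist',d['point'],z,C),4))
E
python3 look.py w1
```

```text
3.4 [0.5958, -0.122, 0.2616] [[0.172, 0.985, 0.0], [0.985, -0.172, 0.0], [0.0, 0.0, -1.0]] -2.0381520741002477e-05 [-22.7, 26.8, 61.1, 0.0, 92.1, -12.8] [-0.28, -0.74, 0.55]
hub 0.61 [121.2 284.6] [ 0.6369 -0.0769  0.055 ]
dropper_mid 0.76 [109.  351.5] [ 0.7144 -0.0772  0.044 ]
tab 0.66 [112.7 122.2] [ 0.4521 -0.0358  0.03  ]
foot 0.26 [114.8 283.3] [ 0.6413 -0.0718  0.    ]
vial1 0.92 [176.6 256.2] [ 0.594  -0.1422  0.014 ]
vial1 0.91 [ 50.7 306.3] [ 0.6773 -0.0039  0.014 ]
vial1 0.84 [169.  317.3] [ 0.6732 -0.1459  0.014 ]
vial1 0.82 [130.5 219.4] [ 0.5588 -0.0764  0.014 ]
vial1 0.65 [ 65.9 240.7] [ 0.5987 -0.0071  0.014 ]
vial1 0.62 [263.  311.8] [ 0.6497 -0.2775  0.014 ]
spare_vial 0.71 [255.7 200.2] [ 0.4944 -0.2461  0.    ]
spare_vial 0.63 [175.5 256.9] [ 0.5948 -0.1439  0.    ]
```

View pics/w1.png

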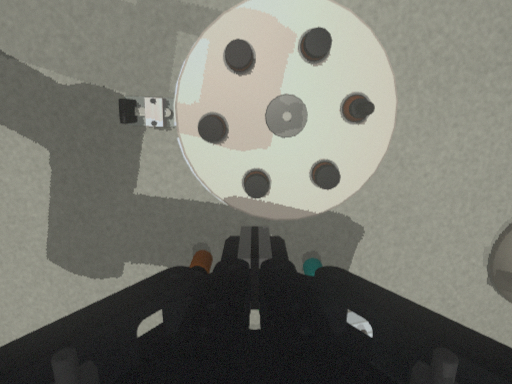

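Wrist view: hub ≈ (116,287), dropper ≈ (107,357) lying to the right (far side), slide and tab at the left ≈ (111,128). I'll fit the axis and front line more precisely.

```bash
python3 - <<'E'
import cv2
im=cv2.imread('pics/w1.png');c=im[60:160,105:225];cv2.imwrite('pics/w1c.png',cv2.resize(c,None,fx=6,fy=6,interpolation=cv2.INTER_CUBIC))
c=im[80:135,330:400];cv2.imwrite('pics/w1d.png',cv2.resize(c,None,fx=8,fy=8,interpolation=cv2.INTER_CUBIC))
E
```

```text
(no output)
```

View pics/w1c.png

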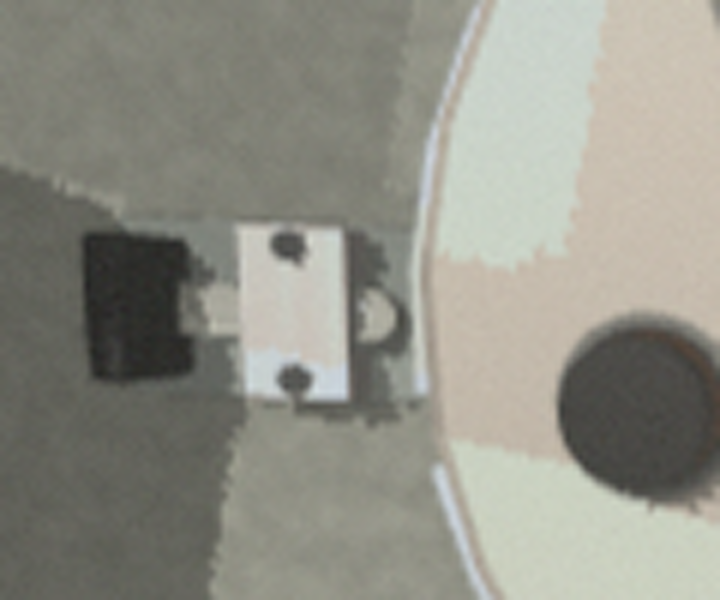

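```bash
python3 - <<'E'
from h import *
from scipy.optimize import least_squares
C=tuple(np.load('pics/w1.npy',allow_pickle=True))+(None,)
# caps: use silhouettes/tip_of from the same picture, with hexagon constraint
V=[(176.6,256.2),(50.7,306.3),(169,317.3),(130.5,219.4),(65.9,240.7)]
P=np.array([atz('wrist',v,.014,C)[:2] for v in V]+[atz('wrist',(109,351.5),.044,C)[:2]])
def r(p):
    a=np.round((np.arctan2(P[:,1]-p[1],P[:,0]-p[0])-p[2])/(np.pi/3))*np.pi/3+p[2]
    return (P-np.c_[p[0]+.08*np.cos(a),p[1]+.08*np.sin(a)]).ravel()
s=least_squares(r,[.637,-.0765,0]);print('hex',s.x[:2],np.degrees(s.x[2]),np.round(s.fun*1000,1))
# tray edge
im=cv2.imread('pics/w1.png')
import math
c0=s.x[:2]
g=cv2.GaussianBlur(im,(3,3),0).astype(float)
pts=[]
for th in np.radians(np.arange(0,360,3)):
    rr=np.arange(.112,.145,.0005)
    pr=proj('wrist',np.c_[c0[0]+rr*np.cos(th),c0[1]+rr*np.sin(th),0*rr+.0505],C)
    if pr.min()<3 or pr[:,0].max()>222: continue
    v=np.array([cv2.remap(g.astype(np.float32),pr[:,1:2].astype(np.float32),pr[:,0:1].astype(np.float32),1)]).reshape(-1,3)
    d=np.abs(np.diff(v,axis=0)).sum(1);i=d.argmax();pts.append((np.degrees(th),rr[i]*1000,d[i]))
print([(int(a),round(b,1),int(c)) for a,b,c in pts])
E
```

```text
hex [ 0.6360677  -0.07543294] -1.035963171241383 [-0.8  1.8  0.   3.  -1.6 -0.4  2.7 -2.4  1.4 -1.6 -1.7 -0.3]
[(0, np.float64(125.5), 22), (3, np.float64(125.0), 23), (6, np.float64(125.5), 26), (9, np.float64(125.5), 26), (12, np.float64(126.0), 22), (14, np.float64(125.5), 23), (18, np.float64(126.0), 24), (21, np.float64(126.5), 24), (24, np.float64(126.5), 23), (27, np.float64(126.5), 24), (29, np.float64(126.5), 26), (33, np.float64(127.0), 25), (36, np.float64(127.5), 26), (39, np.float64(126.5), 25), (42, np.float64(126.5), 22), (117, np.float64(122.5), 23), (119, np.float64(123.5), 23), (123, np.float64(123.5), 25), (126, np.float64(123.0), 24), (129, np.float64(122.5), 20), (132, np.float64(121.5), 21), (135, np.float64(123.0), 22), (138, np.float64(121.5), 21), (141, np.float64(124.5), 25), (144, np.float64(124.5), 29), (147, np.float64(124.0), 28), (150, np.float64(124.0), 28), (153, np.float64(123.5), 32), (156, np.float64(123.5), 37), (159, np.float64(123.5), 38), (162, np.float64(142.5), 64), (165, np.float64(135.0), 58), (168, np.float64(134.5), 64), (171, np.float64(
[... 512 characters left out ...]
0.0), 18), (225, np.float64(120.0), 24), (294, np.float64(119.5), 23), (297, np.float64(119.5), 24), (300, np.float64(119.0), 24), (303, np.float64(119.5), 25), (306, np.float64(120.0), 22), (309, np.float64(121.0), 24), (312, np.float64(120.5), 24), (315, np.float64(121.0), 25), (318, np.float64(121.0), 25), (321, np.float64(122.0), 26), (324, np.float64(122.0), 24), (327, np.float64(122.0), 22), (330, np.float64(121.5), 24), (333, np.float64(123.0), 22), (336, np.float64(122.5), 23), (339, np.float64(122.5), 25), (342, np.float64(123.0), 26), (345, np.float64(124.0), 24), (348, np.float64(124.0), 23), (351, np.float64(124.0), 30), (354, np.float64(125.0), 24), (357, np.float64(124.5), 23)]
```

```bash
python3 - <<'E'
from h import *
from scipy.optimize import least_squares
C=tuple(np.load('pics/w1.npy',allow_pickle=True))+(None,)
im=cv2.imread('pics/w1.png');g=cv2.GaussianBlur(im,(3,3),0).astype(np.float32)
pk=lambda c,r:((r+.5)/6-.5+60,(c+.5)/6-.5+105)
print('tip', C[3][:3,3])
for n,c,r,z in[('s1',289,246,.022),('s2',295,379,.022),('g1',237,225,.022),('g2',345,223,.022),('g3',352,400,.022),('g4',247,402,.022),('nose',378,315,.010)]:
    print(n,np.round(atz('wrist',pk(c,r),z,C),4))
# ring outer edge at z .014: outermost strong edge
c0=np.array([.637,-.075])
pts=[]
for th in np.radians(np.arange(100,262,2)):
    rr=np.arange(.126,.140,.0005)
    pr=proj('wrist',np.c_[c0[0]+rr*np.cos(th),c0[1]+rr*np.sin(th),0*rr+.014],C)
    if pr.min()<3 or pr[:,0].max()>222: continue
    v=cv2.remap(g,pr[:,1:2].astype(np.float32),pr[:,0:1].astype(np.float32),1).reshape(-1,3).sum(1)
    d=-np.diff(v);i=d.argmax();pts.append((np.degrees(th),rr[i],d[i]))
print([(int(a),round(b*1000,1),int(c)) for a,b,c in pts])
q=np.array([[c0[0]+b*np.cos(np.radians(a)),c0[1]+b*np.sin(np.radians(a))] for a,b,c in pts if c>30])
s=least_squares(lambda p:np.hypot(*(q-p[:2]).T)-.132,[.637,-.075],loss='soft_l1',f_scale=.0007);print('ring',s.x,np.round(1000*(np.hypot(*(q-s.x).T)-.132),1))
E
```

```text
tip [ 0.60555375 -0.0577508   0.40442722]
s1 [ 0.4886 -0.0281  0.022 ]
s2 [ 0.4832 -0.0533  0.022 ]
g1 [ 0.4795 -0.0224  0.022 ]
g2 [ 0.5006 -0.0257  0.022 ]
g3 [ 0.4935 -0.0594  0.022 ]
g4 [ 0.4724 -0.0561  0.022 ]
nose [ 0.4995 -0.0436  0.01  ]
[(106, np.float64(135.5), 19), (108, np.float64(133.5), 19), (110, np.float64(135.0), 19), (112, np.float64(135.5), 22), (114, np.float64(133.5), 21), (116, np.float64(133.0), 22), (118, np.float64(132.5), 21), (119, np.float64(133.0), 21), (122, np.float64(133.0), 23), (124, np.float64(133.0), 20), (126, np.float64(132.0), 22), (128, np.float64(132.0), 21), (130, np.float64(131.5), 18), (132, np.float64(131.0), 19), (134, np.float64(131.0), 18), (136, np.float64(131.5), 21), (138, np.float64(131.0), 20), (140, np.float64(134.0), 18), (142, np.float64(134.0), 24), (144, np.float64(134.0), 27), (146, np.float64(133.5), 25), (148, np.float64(133.5), 23), (150, np.float64(134.0), 22), (152, np.float64(134.5), 28), (154, np.float64(133.5), 25), (156, np.float64(133.0), 30), (158, np.float64(133.0), 29), (160, np.float64(133.5), 33), (162, np.flo
[... 650 characters left out ...]
06, np.float64(132.5), 20), (208, np.float64(132.5), 18), (210, np.float64(132.5), 19), (212, np.float64(132.5), 25), (214, np.float64(132.5), 21), (216, np.float64(127.5), 18), (218, np.float64(128.0), 16), (220, np.float64(128.0), 15), (222, np.float64(132.0), 19), (224, np.float64(132.5), 17), (226, np.float64(133.0), 26), (228, np.float64(133.5), 17), (230, np.float64(129.0), 12), (232, np.float64(129.5), 12), (234, np.float64(129.0), 11), (236, np.float64(129.0), 12), (238, np.float64(129.0), 14), (239, np.float64(129.5), 12), (242, np.float64(130.0), 11), (244, np.float64(130.0), 12), (246, np.float64(130.5), 13)]
ring [ 0.63623956 -0.07294855] [-0.5  0.1  0.8 -0.7  0.9 -0.2 -0.1 -0. ]
```

View pics/w1d.png

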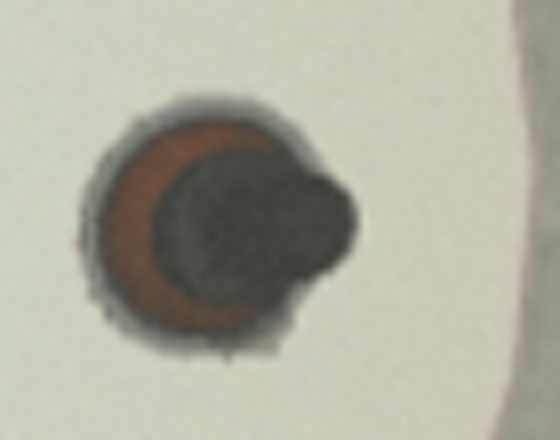

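move_arm(
  moves=[
    [6, 3, 0, 0.01],
    [22, 11, 0, 0.05],
    [48, 24, 0, 0.1],
    [80, 40, 5, 0.17],
    [115, 57, 12, 0.24],
    [148, 73, 22, 0.31],
    [175, 87, 40, 0.37],
    [193, 95, 65, 0.41],
    [202, 100, 95, 0.436],
    [204, 101, 125, 0.436],
    [204, 101, 155, 0.436],
    [204, 101, 180, 0.436],
    [204, 101, 200, 0.436],
    [204, 101, 214, 0.436],
    [204, 101, 223, 0.436],
    [204, 101, 228, 0.436],
    [204, 101, 230, 0.436],
    [204, 101, 230, 0.436],
  ],
)

```text
time_s: 5.55
position: [0.7313, 0.0605, 0.0319]
tool_rot: [[0.573, 0.82, 0.001], [0.82, -0.573, -0.0], [0.001, 0.001, -1.0]]
ft_force: [-0.9, 0.1, -0.6]
grip_width: 0.0002
```

```bash
cat > pol.py <<'E'
from h import *
o=env.observe();A=np.array([.636,-.073]);p=np.array(o['position']);d=p[:2]-A;R=np.array(o['tool_rot'])
print('t',round(o['time_s'],2),'pos',np.round(p*1000,1).tolist(),'r',round(np.hypot(*d)*1000,2),'th',round(np.degrees(np.arctan2(d[1],d[0])),2),'yaw',round(np.degrees(np.arctan2(R[1,0],R[0,0])),2),'f_tool',np.round(R.T@np.array(o['ft_force']),2).tolist(),'q',np.round(o['q'],0).tolist())
E
python3 pol.py
```

```text
t 5.55 pos [731.3, 60.5, 31.9] r 164.0 th 54.47 yaw 55.05 f_tool [-0.45, -0.78, 0.58] q [-4.0, 50.0, 55.0, 0.0, 75.0, 30.0]
```

move_arm(
  moves=[
    [-2, 0, 0, 0],
    [-5, 0, 0, 0],
    [-8, 0, 0, 0],
    [-10, 0, 0, 0],
    [-12, 0, 0, 0],
    [-13, 0, 0, 0],
    [-14, 0, 0, 0],
    [-15, 0, 0, 0],
    [-16, 0, 0, 0],
    [-17, 0, 0, 0],
    [-17, 0, 0, 0],
  ],
)

```text
time_s: 6.65
position: [0.7212, 0.0464, 0.0314]
tool_rot: [[0.573, 0.82, -0.0], [0.82, -0.573, -0.0], [-0.0, 0.0, -1.0]]
ft_force: [-0.3, -0.0, 0.8]
grip_width: 0.0001
```

```bash
python3 pol.py
```

```text
t 6.65 pos [721.2, 46.4, 31.4] r 146.7 th 54.49 yaw 55.05 f_tool [-0.19, -0.26, -0.78] q [-6.0, 49.0, 57.0, -0.0, 74.0, 29.0]
```

move_arm(
  moves=[
    [-0.7, 0, 0, 0],
    [-1.4, 0, 0, 0],
    [-2.1, 0, 0, 0],
    [-2.8, 0, 0, 0],
    [-2.8, 0, 0, 0],
  ],
)

```text
time_s: 7.15
position: [0.7196, 0.0441, 0.0313]
tool_rot: [[0.573, 0.82, 0.0], [0.82, -0.573, -0.0], [0.0, 0.0, -1.0]]
ft_force: [0.7, -0.7, 0.4]
grip_width: 0.0001
```

move_arm(
  moves=[
    [-0.6, 0, 0, 0],
    [-1.2, 0, 0, 0],
    [-1.8, 0, 0, 0],
  ],
)

```text
time_s: 7.45
position: [0.7186, 0.0427, 0.0313]
tool_rot: [[0.573, 0.82, -0.0], [0.82, -0.573, -0.0], [-0.0, -0.0, -1.0]]
ft_force: [-0.0, 0.1, 0.5]
grip_width: -0.0
```

move_arm(
  moves=[
    [-0.6, 0, 0, 0],
    [-1.2, 0, 0, 0],
  ],
)

```text
time_s: 7.65
position: [0.7179, 0.0417, 0.0313]
tool_rot: [[0.573, 0.82, -0.0], [0.82, -0.573, -0.0], [-0.0, 0.0, -1.0]]
ft_force: [0.2, -0.3, 0.2]
grip_width: 0.0003
```

```bash
python3 pol.py
```

```text
t 7.65 pos [717.9, 41.7, 31.3] r 140.95 th 54.47 yaw 55.05 f_tool [-0.12, 0.3, -0.15] q [-6.0, 48.0, 58.0, -0.0, 74.0, 29.0]
```

move_arm(
  moves=[
    [-0.5, 0, 0, 0],
    [-1.0, 0, 0, 0],
  ],
)

```text
time_s: 7.85
position: [0.7174, 0.0409, 0.0313]
tool_rot: [[0.573, 0.82, 0.0], [0.82, -0.573, -0.0], [-0.0, 0.0, -1.0]]
ft_force: [-0.4, 0.8, 0.2]
grip_width: 0.0003
```

move_arm(
  moves=[
    [-0.5, 0, 0, 0],
    [-1.0, 0, 0, 0],
  ],
)

```text
time_s: 8.05
position: [0.7172, 0.0407, 0.0314]
tool_rot: [[0.573, 0.82, 0.001], [0.82, -0.573, 0.001], [0.002, 0.0, -1.0]]
ft_force: [3.7, 4.4, -2.1]
grip_width: -0.0
```

move_arm(
  moves=[
    [-0.5, 0, 0, 0],
    [-1.0, 0, 0, 0],
  ],
)

```text
time_s: 8.25
position: [0.7171, 0.0406, 0.0314]
tool_rot: [[0.572, 0.82, 0.003], [0.82, -0.572, 0.002], [0.003, 0.001, -1.0]]
ft_force: [7.2, 8.1, -2.6]
grip_width: 0.0002
```

move_arm(
  moves=[
    [0.1, -1.2, 0, -0.009],
    [0.1, -2.4, 0, -0.0175],
    [0.1, -4.8, 0, -0.035],
  ],
)

```text
time_s: 8.55
position: [0.7136, 0.043, 0.0314]
tool_rot: [[0.543, 0.84, 0.004], [0.84, -0.543, 0.001], [0.003, 0.002, -1.0]]
ft_force: [6.9, 4.8, -2.8]
grip_width: -0.0001
```

```bash
cat >> pol.py <<'E'
import sys
# plan: args target press, step angles deg
if len(sys.argv)>2:
    F=R.T@np.array(o['ft_force']);Ft=float(sys.argv[1]);a=[float(x) for x in sys.argv[2:]]
    dx,dy=R[:2,0]@d*1000,R[:2,1]@d*1000
    dx-=F[0]/5; dy+=-F[1]/5
    c=-(Ft-F[0])/5
    out=[]
    for i,x in enumerate(a):
        t=np.radians(x);k=min(1,(i+1)/3)
        n=np.array([dx+c*k,dy]);q=[n[0]*np.cos(t)+n[1]*np.sin(t)-dx,-n[0]*np.sin(t)+n[1]*np.cos(t)-dy]
        out.append([round(q[0],1),round(q[1],1),0,round(-t,3)])
    print('corr',round(c,2),out)
E
python3 pol.py 9.8 1 2 3 4.2 5.5 7
```

```text
t 8.55 pos [713.6, 43.0, 31.4] r 139.61 th 56.21 yaw 57.1 f_tool [7.81, 3.18, 2.85] q [-6.0, 48.0, 59.0, 0.0, 73.0, 27.0]
corr -0.4 [[np.float64(-0.1), np.float64(-2.4), 0, np.float64(-0.017)], [np.float64(-0.3), np.float64(-4.8), 0, np.float64(-0.035)], [np.float64(-0.5), np.float64(-7.2), 0, np.float64(-0.052)], [np.float64(-0.7), np.float64(-10.1), 0, np.float64(-0.073)], [np.float64(-0.9), np.float64(-13.2), 0, np.float64(-0.096)], [np.float64(-1.2), np.float64(-16.8), 0, np.float64(-0.122)]]
```

move_arm(
  moves=[
    [-0.2, -2.4, 0, -0.017],
    [-0.5, -4.8, 0, -0.035],
    [-0.7, -7.2, 0, -0.052],
    [-0.9, -9.6, 0, -0.07],
  ],
)

```text
time_s: 8.95
position: [0.7051, 0.0482, 0.0314]
tool_rot: [[0.483, 0.876, 0.004], [0.876, -0.483, 0.002], [0.004, 0.002, -1.0]]
ft_force: [9.0, 8.2, -4.2]
grip_width: 0.0002
```

```bash
python3 pol.py 9.8 1 2 3 4.2 5.5 7
```

```text
t 8.95 pos [705.1, 48.2, 31.4] r 139.52 th 60.3 yaw 61.14 f_tool [11.53, 3.89, 4.25] q [-6.0, 47.0, 61.0, 0.0, 72.0, 23.0]
corr 0.35 [[np.float64(0.1), np.float64(-2.4), 0, np.float64(-0.017)], [np.float64(0.2), np.float64(-4.8), 0, np.float64(-0.035)], [np.float64(0.2), np.float64(-7.2), 0, np.float64(-0.052)], [np.float64(0.1), np.float64(-10.1), 0, np.float64(-0.073)], [np.float64(-0.2), np.float64(-13.2), 0, np.float64(-0.096)], [np.float64(-0.5), np.float64(-16.8), 0, np.float64(-0.122)]]
```

move_arm(
  moves=[
    [0.2, -2.4, 0.1, -0.017],
    [0.3, -4.8, 0.3, -0.035],
    [0.3, -7.2, 0.5, -0.052],
    [0.1, -10.1, 0.5, -0.073],
  ],
)

```text
time_s: 9.35
position: [0.6964, 0.0527, 0.0314]
tool_rot: [[0.418, 0.909, 0.004], [0.909, -0.418, 0.002], [0.003, 0.003, -1.0]]
ft_force: [6.8, 5.7, -0.4]
grip_width: 0.0003
```

```bash
python3 pol.py 9.6 1.2 2.4 3.6 4.8 6; python3 - <<'E'
from h import *
for n in ('scene',):
    im=env.get_image(n);cv2.imwrite('pics/s2.png',cv2.resize(im[150:300,150:330,::-1],None,fx=4,fy=4))
    print([(d['conf'],np.round(atz(n,d['point'],.044),3)) for d in env.tip_of(n,'dropper_mid')])
E
```

```text
t 9.35 pos [696.4, 52.7, 31.4] r 139.46 th 64.36 yaw 65.32 f_tool [8.07, 3.82, 0.4] q [-5.0, 46.0, 63.0, 0.0, 71.0, 19.0]
corr -0.31 [[np.float64(-0.1), np.float64(-2.9), 0, np.float64(-0.021)], [np.float64(-0.3), np.float64(-5.8), 0, np.float64(-0.042)], [np.float64(-0.5), np.float64(-8.6), 0, np.float64(-0.063)], [np.float64(-0.7), np.float64(-11.5), 0, np.float64(-0.084)], [np.float64(-0.9), np.float64(-14.4), 0, np.float64(-0.105)]]
[(0.5, array([ 0.543, -0.232,  0.044])), (0.4, array([ 0.71 , -0.064,  0.044]))]
```

View pics/s2.png

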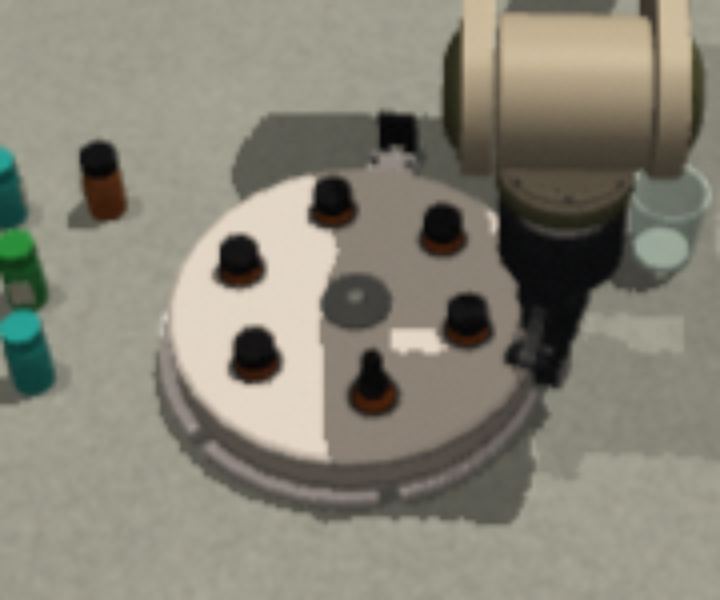

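The tray is turning with the finger: the dropper is now at scene ≈ (246,243), about 10° on. Continuing.

move_arm(
  moves=[
    [-0.1, -2.9, 0, -0.021],
    [-0.2, -5.8, 0, -0.042],
    [-0.4, -8.6, 0, -0.063],
    [-0.6, -11.5, 0, -0.084],
    [-0.8, -14.4, 0, -0.105],
  ],
)

```text
time_s: 9.95
position: [0.6828, 0.0582, 0.0314]
tool_rot: [[0.32, 0.947, 0.004], [0.947, -0.32, 0.002], [0.003, 0.003, -1.0]]
ft_force: [5.3, 6.6, -0.8]
grip_width: 0.0003
```

```bash
python3 pol.py 9.6 1.2 2.4 3.6 4.8 6 7.2
```

```text
t 9.95 pos [682.8, 58.2, 31.4] r 139.31 th 70.38 yaw 71.35 f_tool [7.92, 2.97, 0.85] q [-5.0, 45.0, 65.0, 0.0, 69.0, 14.0]
corr -0.34 [[np.float64(-0.1), np.float64(-2.9), 0, np.float64(-0.021)], [np.float64(-0.3), np.float64(-5.8), 0, np.float64(-0.042)], [np.float64(-0.5), np.float64(-8.6), 0, np.float64(-0.063)], [np.float64(-0.7), np.float64(-11.5), 0, np.float64(-0.084)], [np.float64(-0.9), np.float64(-14.4), 0, np.float64(-0.105)], [np.float64(-1.2), np.float64(-17.2), 0, np.float64(-0.126)]]
```

move_arm(
  moves=[
    [-0.2, -2.9, 0, -0.021],
    [-0.4, -5.8, 0, -0.042],
    [-0.6, -8.6, 0, -0.063],
    [-0.8, -11.5, 0, -0.084],
    [-1.0, -14.4, 0, -0.105],
    [-1.3, -17.2, 0, -0.126],
  ],
)

```text
time_s: 10.55
position: [0.6659, 0.0629, 0.0313]
tool_rot: [[0.198, 0.98, 0.003], [0.98, -0.198, 0.002], [0.003, 0.003, -1.0]]
ft_force: [4.6, 8.7, 0.3]
grip_width: 0.0002
```

```bash
python3 pol.py 9.6 1.2 2.4 3.6 4.8 6 7.2
```

```text
t 10.55 pos [665.9, 62.9, 31.3] r 139.16 th 77.6 yaw 78.57 f_tool [9.46, 2.79, -0.27] q [-5.0, 44.0, 68.0, 0.0, 67.0, 7.0]
corr -0.03 [[np.float64(-0.0), np.float64(-2.9), 0, np.float64(-0.021)], [np.float64(-0.1), np.float64(-5.7), 0, np.float64(-0.042)], [np.float64(-0.2), np.float64(-8.6), 0, np.float64(-0.063)], [np.float64(-0.4), np.float64(-11.5), 0, np.float64(-0.084)], [np.float64(-0.6), np.float64(-14.4), 0, np.float64(-0.105)], [np.float64(-0.9), np.float64(-17.2), 0, np.float64(-0.126)]]
```

move_arm(
  moves=[
    [0, -2.9, 0, -0.021],
    [-0.1, -5.7, 0, -0.042],
    [-0.3, -8.6, 0, -0.063],
    [-0.5, -11.5, 0, -0.084],
    [-0.8, -14.4, 0, -0.105],
    [-1.1, -17.2, 0, -0.126],
  ],
)

```text
time_s: 11.15
position: [0.6486, 0.0654, 0.0314]
tool_rot: [[0.073, 0.997, 0.003], [0.997, -0.073, 0.003], [0.003, 0.003, -1.0]]
ft_force: [4.7, 10.2, -0.1]
grip_width: -0.0005
```

```bash
python3 pol.py 9.6 1.3 2.6 3.9 5.2 6.5 7.8 9.1
```

```text
t 11.15 pos [648.6, 65.4, 31.4] r 138.99 th 84.8 yaw 85.79 f_tool [10.57, 3.97, 0.15] q [-5.0, 42.0, 72.0, 0.0, 66.0, -1.0]
corr 0.19 [[np.float64(0.1), np.float64(-3.1), 0, np.float64(-0.023)], [np.float64(0.1), np.float64(-6.2), 0, np.float64(-0.045)], [np.float64(-0.0), np.float64(-9.3), 0, np.float64(-0.068)], [np.float64(-0.2), np.float64(-12.4), 0, np.float64(-0.091)], [np.float64(-0.5), np.float64(-15.5), 0, np.float64(-0.113)], [np.float64(-0.9), np.float64(-18.6), 0, np.float64(-0.136)], [np.float64(-1.3), np.float64(-21.7), 0, np.float64(-0.159)]]
```

move_arm(
  moves=[
    [0.1, -3.1, 0, -0.023],
    [0.1, -6.2, 0, -0.045],
    [-0.1, -9.3, 0, -0.068],
    [-0.3, -12.4, 0, -0.091],
    [-0.6, -15.5, 0, -0.113],
    [-1.0, -18.6, 0, -0.136],
    [-1.4, -21.7, 0, -0.159],
  ],
)

```text
time_s: 11.85
position: [0.6265, 0.0655, 0.0313]
tool_rot: [[-0.085, 0.996, 0.002], [0.996, 0.085, 0.003], [0.002, 0.002, -1.0]]
ft_force: [3.1, 9.6, 1.1]
grip_width: 0.0001
```

```bash
python3 pol.py 9.6 1.3 2.6 3.9 5.2 6.5 7.8 9.1
```

```text
t 11.85 pos [626.5, 65.5, 31.3] r 138.8 th 93.92 yaw 94.9 f_tool [9.26, 3.95, -1.08] q [-5.0, 41.0, 76.0, 0.0, 63.0, -10.0]
corr -0.07 [[np.float64(-0.0), np.float64(-3.1), 0, np.float64(-0.023)], [np.float64(-0.1), np.float64(-6.2), 0, np.float64(-0.045)], [np.float64(-0.3), np.float64(-9.3), 0, np.float64(-0.068)], [np.float64(-0.5), np.float64(-12.4), 0, np.float64(-0.091)], [np.float64(-0.8), np.float64(-15.5), 0, np.float64(-0.113)], [np.float64(-1.1), np.float64(-18.6), 0, np.float64(-0.136)], [np.float64(-1.5), np.float64(-21.7), 0, np.float64(-0.159)]]
```

move_arm(
  moves=[
    [0, -3.1, 0, -0.023],
    [-0.1, -6.2, 0, -0.045],
    [-0.3, -9.3, 0, -0.068],
    [-0.5, -12.4, 0, -0.091],
    [-0.8, -15.5, 0, -0.113],
    [-1.2, -18.6, 0, -0.136],
    [-1.6, -21.7, 0, -0.159],
  ],
)

```text
time_s: 12.55
position: [0.6047, 0.062, 0.0313]
tool_rot: [[-0.242, 0.97, 0.001], [0.97, 0.242, 0.003], [0.002, 0.002, -1.0]]
ft_force: [1.8, 9.8, 2.4]
grip_width: -0.0001
```

```bash
python3 pol.py 9.6 1.3 2.6 3.9 5.2 6.5 7.8 9.1
```

```text
t 12.55 pos [604.7, 62.0, 31.3] r 138.57 th 103.06 yaw 104.0 f_tool [9.06, 4.15, -2.4] q [-5.0, 39.0, 80.0, 0.0, 61.0, -19.0]
corr -0.11 [[np.float64(-0.0), np.float64(-3.1), 0, np.float64(-0.023)], [np.float64(-0.1), np.float64(-6.2), 0, np.float64(-0.045)], [np.float64(-0.3), np.float64(-9.3), 0, np.float64(-0.068)], [np.float64(-0.5), np.float64(-12.4), 0, np.float64(-0.091)], [np.float64(-0.8), np.float64(-15.5), 0, np.float64(-0.113)], [np.float64(-1.2), np.float64(-18.6), 0, np.float64(-0.136)], [np.float64(-1.6), np.float64(-21.6), 0, np.float64(-0.159)]]
```

move_arm(
  moves=[
    [-0.1, -3.1, 0, -0.023],
    [-0.2, -6.2, -0.1, -0.045],
    [-0.4, -9.3, -0.2, -0.068],
    [-0.6, -12.4, -0.3, -0.091],
    [-0.9, -15.5, -0.4, -0.113],
    [-1.3, -18.6, -0.4, -0.136],
    [-1.7, -21.6, -0.4, -0.159],
  ],
)

```text
time_s: 13.25
position: [0.5835, 0.0551, 0.0313]
tool_rot: [[-0.392, 0.92, -0.001], [0.92, 0.392, 0.003], [0.003, 0.0, -1.0]]
ft_force: [-0.7, 8.1, 1.7]
grip_width: 0.0003
```

```bash
python3 pol.py 9.6 1.3 2.6 3.9 5.2 6.5 7.8 9.1
```

```text
t 13.25 pos [583.5, 55.1, 31.3] r 138.43 th 112.28 yaw 113.11 f_tool [7.7, 2.54, -1.73] q [-6.0, 37.0, 83.0, 0.0, 59.0, -29.0]
corr -0.38 [[np.float64(-0.1), np.float64(-3.1), 0, np.float64(-0.023)], [np.float64(-0.3), np.float64(-6.2), 0, np.float64(-0.045)], [np.float64(-0.6), np.float64(-9.3), 0, np.float64(-0.068)], [np.float64(-0.8), np.float64(-12.4), 0, np.float64(-0.091)], [np.float64(-1.1), np.float64(-15.5), 0, np.float64(-0.113)], [np.float64(-1.4), np.float64(-18.5), 0, np.float64(-0.136)], [np.float64(-1.9), np.float64(-21.6), 0, np.float64(-0.159)]]
```

move_arm(
  moves=[
    [-0.2, -3.1, 0, -0.023],
    [-0.4, -6.2, -0.1, -0.045],
    [-0.6, -9.3, -0.2, -0.068],
    [-0.9, -12.4, -0.2, -0.091],
    [-1.2, -15.5, -0.2, -0.113],
    [-1.5, -18.5, -0.2, -0.136],
    [-2.0, -21.6, -0.2, -0.159],
  ],
)

```text
time_s: 13.95
position: [0.5638, 0.0449, 0.0313]
tool_rot: [[-0.533, 0.846, -0.002], [0.846, 0.533, 0.003], [0.003, -0.0, -1.0]]
ft_force: [-3.3, 9.5, 0.8]
grip_width: -0.0001
```

```bash
python3 pol.py 9.6 1.3 2.6 3.9 5.2 6.5 7.8 9.1
```

```text
t 13.95 pos [563.8, 44.9, 31.3] r 138.28 th 121.49 yaw 122.22 f_tool [9.82, 2.32, -0.77] q [-8.0, 36.0, 87.0, 0.0, 57.0, -40.0]
corr 0.04 [[np.float64(0.0), np.float64(-3.1), 0, np.float64(-0.023)], [np.float64(-0.1), np.float64(-6.2), 0, np.float64(-0.045)], [np.float64(-0.2), np.float64(-9.3), 0, np.float64(-0.068)], [np.float64(-0.4), np.float64(-12.4), 0, np.float64(-0.091)], [np.float64(-0.7), np.float64(-15.4), 0, np.float64(-0.113)], [np.float64(-1.0), np.float64(-18.5), 0, np.float64(-0.136)], [np.float64(-1.5), np.float64(-21.6), 0, np.float64(-0.159)]]
```

move_arm(
  moves=[
    [0, -3.1, 0, -0.023],
    [-0.1, -6.2, 0, -0.045],
    [-0.2, -9.3, 0, -0.068],
    [-0.5, -12.4, 0, -0.091],
    [-0.8, -15.4, 0, -0.113],
    [-1.1, -18.5, 0, -0.136],
    [-1.6, -21.6, 0, -0.159],
  ],
)

```text
time_s: 14.65
position: [0.546, 0.0318, 0.0313]
tool_rot: [[-0.66, 0.751, -0.003], [0.751, 0.66, 0.002], [0.004, -0.001, -1.0]]
ft_force: [-3.5, 9.2, 0.9]
grip_width: -0.0
```

```bash
python3 pol.py 9.6 1.3 2.6 3.9 5.2 6.5 7.8 9.1
```

```text
t 14.65 pos [546.0, 31.8, 31.3] r 138.13 th 130.63 yaw 131.33 f_tool [9.25, 3.49, -0.85] q [-9.0, 35.0, 90.0, 0.0, 56.0, -51.0]
corr -0.07 [[np.float64(-0.0), np.float64(-3.1), 0, np.float64(-0.023)], [np.float64(-0.1), np.float64(-6.2), 0, np.float64(-0.045)], [np.float64(-0.3), np.float64(-9.3), 0, np.float64(-0.068)], [np.float64(-0.5), np.float64(-12.3), 0, np.float64(-0.091)], [np.float64(-0.8), np.float64(-15.4), 0, np.float64(-0.113)], [np.float64(-1.2), np.float64(-18.5), 0, np.float64(-0.136)], [np.float64(-1.6), np.float64(-21.6), 0, np.float64(-0.159)]]
```

move_arm(
  moves=[
    [0, -3.1, 0, -0.023],
    [-0.1, -6.2, 0, -0.045],
    [-0.3, -9.3, 0, -0.068],
    [-0.6, -12.3, 0, -0.091],
    [-0.9, -15.4, 0, -0.113],
    [-1.3, -18.5, 0, -0.136],
    [-1.7, -21.6, 0, -0.159],
  ],
)

```text
time_s: 15.35
position: [0.5306, 0.0162, 0.0313]
tool_rot: [[-0.771, 0.637, -0.004], [0.637, 0.771, 0.002], [0.004, -0.001, -1.0]]
ft_force: [-4.0, 7.9, 3.3]
grip_width: -0.0
```

```bash
python3 pol.py 9.6 1.3 2.6 3.9 5.2 6.5 7.8 9.1
```

```text
t 15.35 pos [530.6, 16.2, 31.3] r 138.03 th 139.75 yaw 140.44 f_tool [8.11, 3.52, -3.29] q [-11.0, 33.0, 93.0, 0.0, 54.0, -62.0]
corr -0.3 [[np.float64(-0.1), np.float64(-3.1), 0, np.float64(-0.023)], [np.float64(-0.3), np.float64(-6.2), 0, np.float64(-0.045)], [np.float64(-0.5), np.float64(-9.3), 0, np.float64(-0.068)], [np.float64(-0.8), np.float64(-12.3), 0, np.float64(-0.091)], [np.float64(-1.1), np.float64(-15.4), 0, np.float64(-0.113)], [np.float64(-1.4), np.float64(-18.5), 0, np.float64(-0.136)], [np.float64(-1.9), np.float64(-21.5), 0, np.float64(-0.159)]]
```

move_arm(
  moves=[
    [-0.1, -3.1, -0.1, -0.023],
    [-0.3, -6.2, -0.2, -0.045],
    [-0.5, -9.3, -0.4, -0.068],
    [-0.8, -12.3, -0.5, -0.091],
    [-1.1, -15.4, -0.5, -0.113],
    [-1.5, -18.5, -0.5, -0.136],
    [-1.9, -21.5, -0.5, -0.159],
  ],
)

```text
time_s: 16.05
position: [0.5179, -0.0017, 0.0314]
tool_rot: [[-0.862, 0.507, -0.005], [0.507, 0.862, 0.002], [0.006, -0.001, -1.0]]
ft_force: [-5.7, 6.5, 0.3]
grip_width: 0.0001
```

```bash
python3 pol.py 9.6 1.3 2.6 3.9 5.2 6.5 7.8 9.1
```

```text
t 16.05 pos [517.9, -1.7, 31.4] r 137.96 th 148.88 yaw 149.55 f_tool [8.22, 2.7, -0.24] q [-13.0, 33.0, 95.0, 0.0, 53.0, -73.0]
corr -0.28 [[np.float64(-0.1), np.float64(-3.1), 0, np.float64(-0.023)], [np.float64(-0.3), np.float64(-6.2), 0, np.float64(-0.045)], [np.float64(-0.5), np.float64(-9.3), 0, np.float64(-0.068)], [np.float64(-0.7), np.float64(-12.3), 0, np.float64(-0.091)], [np.float64(-1.0), np.float64(-15.4), 0, np.float64(-0.113)], [np.float64(-1.4), np.float64(-18.5), 0, np.float64(-0.136)], [np.float64(-1.8), np.float64(-21.5), 0, np.float64(-0.159)]]
```

move_arm(
  moves=[
    [-0.1, -3.1, 0, -0.023],
    [-0.3, -6.2, 0, -0.045],
    [-0.5, -9.3, 0, -0.068],
    [-0.8, -12.3, 0, -0.091],
    [-1.1, -15.4, 0, -0.113],
    [-1.5, -18.5, 0, -0.136],
    [-1.9, -21.5, 0, -0.159],
  ],
)

```text
time_s: 16.75
position: [0.5082, -0.0212, 0.0313]
tool_rot: [[-0.931, 0.364, -0.006], [0.364, 0.931, 0.002], [0.007, 0.0, -1.0]]
ft_force: [-6.6, 5.7, 1.0]
grip_width: 0.0003
```

```bash
python3 pol.py 9.6 1.3 2.6 3.9 5.2 6.5 7.8 9.1;python3 - <<'E'
from h import *
for n in ('scene',):
    im=env.get_image(n);cv2.imwrite('pics/s3.png',cv2.resize(im[150:300,150:330,::-1],None,fx=4,fy=4))
E
```

```text
t 16.75 pos [508.2, -21.2, 31.3] r 137.91 th 157.93 yaw 158.66 f_tool [8.23, 2.89, -0.96] q [-16.0, 32.0, 96.0, 0.0, 52.0, -84.0]
corr -0.27 [[np.float64(-0.1), np.float64(-3.1), 0, np.float64(-0.023)], [np.float64(-0.3), np.float64(-6.2), 0, np.float64(-0.045)], [np.float64(-0.5), np.float64(-9.3), 0, np.float64(-0.068)], [np.float64(-0.7), np.float64(-12.3), 0, np.float64(-0.091)], [np.float64(-1.0), np.float64(-15.4), 0, np.float64(-0.113)], [np.float64(-1.4), np.float64(-18.5), 0, np.float64(-0.136)], [np.float64(-1.8), np.float64(-21.5), 0, np.float64(-0.159)]]
```

View pics/s3.png

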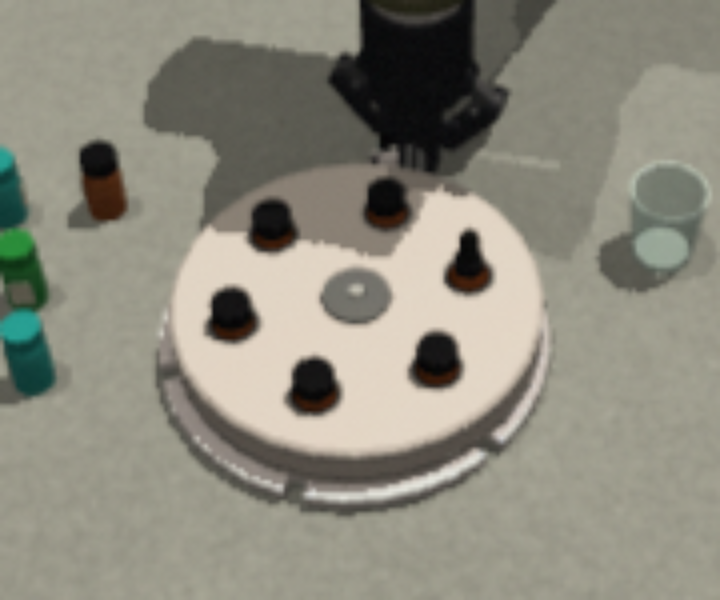

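Dropper is now on the carousel's left side (crop ≈ (265,468)), about 66° short of the front; the finger passes above the guide. Continuing.

move_arm(
  moves=[
    [-0.2, -3.1, 0, -0.023],
    [-0.4, -6.2, 0, -0.045],
    [-0.6, -9.3, 0, -0.068],
    [-0.8, -12.3, 0, -0.091],
    [-1.1, -15.4, 0, -0.113],
    [-1.5, -18.5, 0, -0.136],
    [-1.9, -21.5, 0, -0.159],
  ],
)

```text
time_s: 17.5
position: [0.5017, -0.0419, 0.0313]
tool_rot: [[-0.977, 0.212, -0.007], [0.212, 0.977, 0.003], [0.008, 0.001, -1.0]]
ft_force: [-8.8, 5.6, 2.7]
grip_width: 0.0003
```

```bash
python3 pol.py 9.6 1.3 2.6 3.9 5.2 6.5 7.8 9.1
```

```text
t 17.5 pos [501.7, -41.9, 31.3] r 137.84 th 166.95 yaw 167.78 f_tool [9.77, 3.58, -2.59] q [-18.0, 32.0, 97.0, 0.0, 52.0, -96.0]
corr 0.03 [[np.float64(0.0), np.float64(-3.1), 0, np.float64(-0.023)], [np.float64(-0.1), np.float64(-6.2), 0, np.float64(-0.045)], [np.float64(-0.2), np.float64(-9.2), 0, np.float64(-0.068)], [np.float64(-0.4), np.float64(-12.3), 0, np.float64(-0.091)], [np.float64(-0.7), np.float64(-15.4), 0, np.float64(-0.113)], [np.float64(-1.1), np.float64(-18.5), 0, np.float64(-0.136)], [np.float64(-1.5), np.float64(-21.5), 0, np.float64(-0.159)]]
```

move_arm(
  moves=[
    [0, -3.1, -0.1, -0.023],
    [-0.1, -6.2, -0.2, -0.045],
    [-0.2, -9.2, -0.4, -0.068],
    [-0.5, -12.3, -0.4, -0.091],
    [-0.8, -15.4, -0.4, -0.113],
    [-1.2, -18.5, -0.4, -0.136],
    [-1.6, -21.5, -0.4, -0.159],
  ],
)

```text
time_s: 18.2
position: [0.4985, -0.0633, 0.0314]
tool_rot: [[-0.998, 0.054, -0.008], [0.054, 0.999, 0.003], [0.008, 0.002, -1.0]]
ft_force: [-8.0, 4.0, -0.6]
grip_width: -0.0001
```

```bash
python3 pol.py 9.6 1.3 2.6 3.9 5.2 6.5 7.8 9.1
```

```text
t 18.2 pos [498.5, -63.3, 31.4] r 137.86 th 175.96 yaw 176.89 f_tool [8.22, 3.59, 0.66] q [-21.0, 31.0, 97.0, -0.0, 52.0, -108.0]
corr -0.28 [[np.float64(-0.1), np.float64(-3.1), 0, np.float64(-0.023)], [np.float64(-0.3), np.float64(-6.2), 0, np.float64(-0.045)], [np.float64(-0.5), np.float64(-9.2), 0, np.float64(-0.068)], [np.float64(-0.7), np.float64(-12.3), 0, np.float64(-0.091)], [np.float64(-1.0), np.float64(-15.4), 0, np.float64(-0.113)], [np.float64(-1.3), np.float64(-18.5), 0, np.float64(-0.136)], [np.float64(-1.7), np.float64(-21.5), 0, np.float64(-0.159)]]
```

move_arm(
  moves=[
    [-0.1, -3.1, 0, -0.023],
    [-0.3, -6.2, 0, -0.045],
    [-0.5, -9.2, 0, -0.068],
    [-0.7, -12.3, 0, -0.091],
    [-1.0, -15.4, 0, -0.113],
    [-1.4, -18.5, 0, -0.136],
    [-1.8, -21.5, 0, -0.159],
  ],
)

```text
time_s: 18.9
position: [0.4986, -0.0849, 0.0314]
tool_rot: [[-0.994, -0.105, -0.009], [-0.105, 0.994, 0.003], [0.009, 0.004, -1.0]]
ft_force: [-12.1, 1.6, 1.0]
grip_width: -0.0002
```

```bash
python3 pol.py 9.6 1.3 2.6 3.9 5.2 6.5 7.8 9.1
```

```text
t 18.9 pos [498.6, -84.9, 31.4] r 137.87 th -175.05 yaw -173.99 f_tool [11.87, 2.84, -0.86] q [-23.0, 32.0, 96.0, -0.0, 52.0, -119.0]
corr 0.45 [[np.float64(0.2), np.float64(-3.1), 0, np.float64(-0.023)], [np.float64(0.3), np.float64(-6.2), 0, np.float64(-0.045)], [np.float64(0.3), np.float64(-9.2), 0, np.float64(-0.068)], [np.float64(0.1), np.float64(-12.3), 0, np.float64(-0.091)], [np.float64(-0.2), np.float64(-15.4), 0, np.float64(-0.113)], [np.float64(-0.5), np.float64(-18.5), 0, np.float64(-0.136)], [np.float64(-0.9), np.float64(-21.5), 0, np.float64(-0.159)]]
```

move_arm(
  moves=[
    [0.2, -3.1, 0, -0.023],
    [0.2, -6.2, 0, -0.045],
    [0.2, -9.2, 0, -0.068],
    [0, -12.3, 0, -0.091],
    [-0.3, -15.4, 0, -0.113],
  ],
)

```text
time_s: 19.4
position: [0.5009, -0.1004, 0.0314]
tool_rot: [[-0.976, -0.216, -0.008], [-0.216, 0.976, 0.003], [0.008, 0.004, -1.0]]
ft_force: [-10.1, 1.4, -1.0]
grip_width: -0.0001
```

```bash
python3 pol.py 9.6 1.3 2.6 3.9 5.2 6.5 7.8 9.1
```

```text
t 19.4 pos [500.9, -100.4, 31.4] r 137.89 th -168.53 yaw -167.52 f_tool [9.6, 3.54, 1.11] q [-25.0, 32.0, 96.0, -0.0, 53.0, -127.0]
corr -0.0 [[np.float64(0.0), np.float64(-3.1), 0, np.float64(-0.023)], [np.float64(-0.1), np.float64(-6.2), 0, np.float64(-0.045)], [np.float64(-0.2), np.float64(-9.3), 0, np.float64(-0.068)], [np.float64(-0.4), np.float64(-12.3), 0, np.float64(-0.091)], [np.float64(-0.7), np.float64(-15.4), 0, np.float64(-0.113)], [np.float64(-1.0), np.float64(-18.5), 0, np.float64(-0.136)], [np.float64(-1.4), np.float64(-21.5), 0, np.float64(-0.159)]]
```

move_arm(
  moves=[
    [0, -3.1, 0, -0.023],
    [-0.1, -6.2, 0, -0.045],
    [-0.2, -9.3, 0, -0.068],
    [-0.4, -12.3, 0, -0.091],
    [-0.7, -15.4, 0, -0.113],
    [-1.0, -18.5, 0, -0.136],
    [-1.4, -21.5, 0, -0.159],
  ],
)

```text
time_s: 20.1
position: [0.5068, -0.1214, 0.0314]
tool_rot: [[-0.93, -0.368, -0.008], [-0.368, 0.93, 0.002], [0.007, 0.005, -1.0]]
ft_force: [-11.3, -1.0, -0.5]
grip_width: 0.0002
```

```bash
python3 pol.py 9.6 1.3 2.6 3.9 5.2 6.5 7.8 9.1
```

```text
t 20.1 pos [506.8, -121.4, 31.4] r 137.93 th -159.46 yaw -158.4 f_tool [10.83, 3.24, 0.6] q [-26.0, 33.0, 94.0, -0.0, 54.0, -138.0]
corr 0.25 [[np.float64(0.1), np.float64(-3.1), 0, np.float64(-0.023)], [np.float64(0.1), np.float64(-6.2), 0, np.float64(-0.045)], [np.float64(0.1), np.float64(-9.3), 0, np.float64(-0.068)], [np.float64(-0.1), np.float64(-12.3), 0, np.float64(-0.091)], [np.float64(-0.4), np.float64(-15.4), 0, np.float64(-0.113)], [np.float64(-0.8), np.float64(-18.5), 0, np.float64(-0.136)], [np.float64(-1.2), np.float64(-21.5), 0, np.float64(-0.159)]]
```

move_arm(
  moves=[
    [0.1, -3.1, 0, -0.023],
    [0.1, -6.2, 0, -0.045],
    [0, -9.3, 0, -0.068],
    [-0.2, -12.3, 0, -0.091],
    [-0.5, -15.4, 0, -0.113],
    [-0.9, -18.5, 0, -0.136],
    [-1.2, -20.5, 0, -0.151],
    [-1.2, -21.2, 0, -0.156],
    [-1.2, -21.2, 0, -0.156],
  ],
)

```text
time_s: 21.0
position: [0.516, -0.1412, 0.0314]
tool_rot: [[-0.862, -0.507, -0.008], [-0.507, 0.862, 0.001], [0.006, 0.005, -1.0]]
ft_force: [-11.1, -3.8, -2.0]
grip_width: -0.0002
```

```bash
python3 pol.py
```

```text
t 21.0 pos [516.0, -141.2, 31.4] r 138.04 th -150.37 yaw -149.53 f_tool [11.5, 2.37, 2.11] q [-28.0, 34.0, 92.0, -0.0, 55.0, -148.0]
```

move_arm(
  moves=[
    [1, 0, 0, 0],
    [3, 0, 0, 0],
    [7, 0, 0, 0],
    [12, 0, -2, 0],
    [15, 0, -10, 0],
    [15, 0, -25, 0],
    [15, 0, -50, 0],
    [15, 0, -80, 0.05],
    [15, 0, -115, 0.15],
    [10, -2, -150, 0.29],
    [0, -5, -180, 0.43],
    [-15, -9, -205, 0.57],
    [-32, -13, -220, 0.71],
    [-50, -17, -227, 0.85],
    [-64, -20, -230, 0.99],
    [-74, -22, -230, 1.13],
    [-78, -24, -230, 1.27],
    [-79, -24, -230, 1.41],
    [-79, -24, -230, 1.55],
    [-79, -24, -230, 1.69],
  ],
)

```text
time_s: 23.0
position: [0.5991, -0.122, 0.263]
tool_rot: [[-0.395, 0.919, 0.001], [0.919, 0.395, -0.0], [-0.0, 0.0, -1.0]]
ft_force: [-0.5, -0.7, -0.0]
grip_width: -0.0001
```

move_arm(
  moves=[
    [0, 0, 0, 0.14],
    [0, 0, 0, 0.28],
    [0, 0, 0, 0.41],
    [0, 0, 0, 0.51],
    [0, 0, 0, 0.57],
    [0, 0, 0, 0.588],
    [0, 0, 0, 0.588],
    [0, 0, 0, 0.588],
  ],
)

```text
time_s: 23.8
position: [0.5992, -0.122, 0.2626]
tool_rot: [[0.174, 0.985, 0.0], [0.985, -0.174, -0.0], [-0.0, 0.0, -1.0]]
ft_force: [0.1, 0.2, -0.2]
grip_width: -0.0002
```

```bash
python3 look.py w2; python3 - <<'E'
import cv2
im=cv2.imread('pics/w2.png');c=im[30:170,105:285];cv2.imwrite('pics/w2c.png',cv2.resize(c,None,fx=4,fy=4,interpolation=cv2.INTER_CUBIC))
E
```

```text
23.8 [0.5992, -0.122, 0.2626] [[0.174, 0.985, 0.0], [0.985, -0.174, -0.0], [-0.0, 0.0, -1.0]] -0.000198705435277948 [-22.6, 27.2, 60.4, 0.0, 92.4, -12.6] [0.1, 0.16, -0.17]
hub 0.92 [118.  279.9] [ 0.6359 -0.0728  0.055 ]
dropper_mid 0.83 [ 97.3 211.3] [ 0.5643 -0.0375  0.044 ]
tab 0.81 [110.7 117.7] [ 0.4508 -0.0324  0.03  ]
vial1 0.88 [156.8 230.7] [ 0.5698 -0.1113  0.014 ]
vial1 0.73 [137.6 337.2] [ 0.7064 -0.1108  0.014 ]
vial1 0.71 [ 49.4 264.1] [0.6327 0.006  0.014 ]
vial1 0.7 [ 69.8 327.6] [ 0.7035 -0.0292  0.014 ]
vial1 0.68 [180.4 290. ] [ 0.6399 -0.1551  0.014 ]
vial1 0.56 [266.5 311.9] [ 0.6524 -0.2837  0.014 ]
spare_vial 0.73 [258.9 200.5] [ 0.4966 -0.2515  0.    ]
```

View pics/w2c.png

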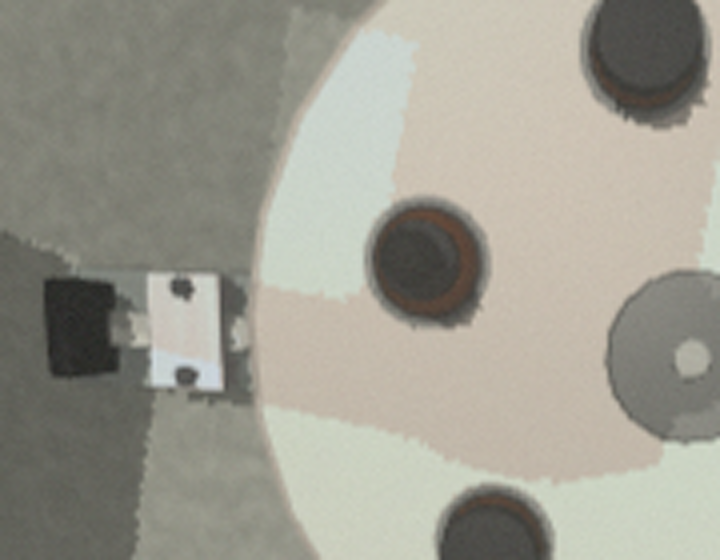

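```bash
python3 - <<'E'
from h import *
C=tuple(np.load('pics/w2.npy',allow_pickle=True))+(None,)
pk=lambda c,r:((r+.5)/4-.5+30,(c+.5)/4-.5+105)
A=np.array([.6361,-.073])
g=[]
for n,c,r,z in[('s1',181,288,.022),('s2',186,376,.022),('g1',147,272,.022),('g2',219,271,.022),('g3',223,389,.022),('g4',153,389,.022),('dropper pocket',429,262,.051),('tabT1',44,280,.042),('tabB1',56,376,.042)]:
    p=atz('wrist',pk(c,r),z,C);d=p[:2]-A;print(n,np.round(p,4),np.round(np.hypot(*d),4),round(np.degrees(np.arctan2(d[1],d[0])),2))
    if n[0] in 'sg':g.append(p)
m=np.mean(g,0);d=m[:2]-A;print(m,np.degrees(np.arctan2(d[1],d[0])))
gg=np.array(g)
for a,b in((0,1),(2,5),(3,4)):
    e=gg[a]-gg[b];print(np.degrees(np.arctan2(e[1],e[0]))+90)
E
python3 - <<'E'
import cv2
im=cv2.imread('pics/w2.png');cv2.imwrite('pics/w2e.png',cv2.resize(im[0:225,150:420],None,fx=2.6,fy=2.6,interpolation=cv2.INTER_CUBIC))
E
```

```text
s1 [ 0.4883 -0.0284  0.022 ] 0.1544 163.2
s2 [ 0.4831 -0.0536  0.022 ] 0.1542 172.76
g1 [ 0.4795 -0.0222  0.022 ] 0.1646 162.02
g2 [ 0.5007 -0.0256  0.022 ] 0.1435 160.71
g3 [ 0.4932 -0.0593  0.022 ] 0.1436 174.52
g4 [ 0.4722 -0.0556  0.022 ] 0.1648 173.93
dropper pocket [ 0.5663 -0.0358  0.051 ] 0.0791 151.92
tabT1 [ 0.457  -0.0211  0.042 ] 0.1864 163.83
tabB1 [ 0.4528 -0.0473  0.042 ] 0.1851 172.01
[ 0.48616874 -0.04076445  0.022     ] 167.8660012544079
168.36316986084375
167.63522850134234
167.4618167225238
```

View pics/w2e.png

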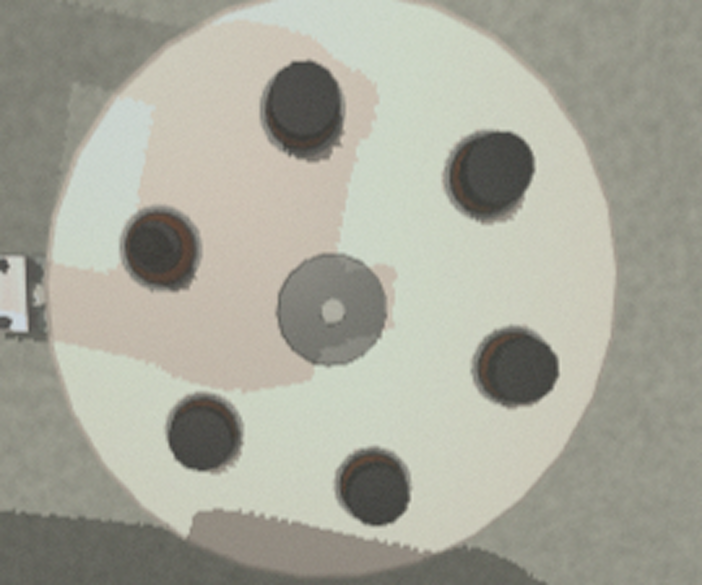

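move_arm(
  moves=[
    [5, -2, 0, -0.02],
    [18, -9, 0, -0.09],
    [38, -19, 0, -0.19],
    [62, -32, 0, -0.31],
    [88, -45, 5, -0.43],
    [113, -58, 12, -0.55],
    [136, -69, 25, -0.66],
    [153, -78, 45, -0.74],
    [164, -84, 70, -0.78],
    [168, -85.5, 100, -0.785],
    [168, -85.5, 130, -0.785],
    [168, -85.5, 160, -0.785],
    [168, -85.5, 185, -0.785],
    [168, -85.5, 205, -0.785],
    [168, -85.5, 219, -0.785],
    [168, -85.5, 227, -0.785],
    [168, -85.5, 231, -0.785],
    [168, -85.5, 231, -0.785],
  ],
)

```text
time_s: 25.95
position: [0.5446, 0.0585, 0.0314]
tool_rot: [[-0.572, 0.82, 0.0], [0.82, 0.572, 0.0], [-0.0, 0.0, -1.0]]
ft_force: [0.9, -0.2, -0.6]
grip_width: -0.0001
```

```bash
sed -i 's/A=np.array(\[.636,/A=np.array([.6361,/' pol.py; python3 pol.py
```

```text
t 25.95 pos [544.6, 58.5, 31.4] r 160.16 th 124.83 yaw 124.92 f_tool [-0.65, 0.66, 0.59] q [-6.0, 35.0, 90.0, 0.0, 55.0, -41.0]
```

move_arm(
  moves=[
    [-2, 0, 0, 0],
    [-5, 0, 0, 0],
    [-8, 0, 0, 0],
    [-11, 0, 0, 0],
    [-13, 0, 0, 0],
    [-14, 0, 0, 0],
    [-15, 0, 0, 0],
    [-16, 0, 0, 0],
    [-17, 0, 0, 0],
    [-18, 0, 0, 0],
    [-18, 0, 0, 0],
  ],
)

```text
time_s: 27.05
position: [0.555, 0.0435, 0.0313]
tool_rot: [[-0.572, 0.82, 0.0], [0.82, 0.572, -0.0], [-0.0, 0.0, -1.0]]
ft_force: [0.0, -1.0, 0.3]
grip_width: -0.0002
```

move_arm(
  moves=[
    [-0.7, 0, 0, 0],
    [-1.4, 0, 0, 0],
    [-2.1, 0, 0, 0],
  ],
)

```text
time_s: 27.35
position: [0.5561, 0.0418, 0.0313]
tool_rot: [[-0.572, 0.82, 0.0], [0.82, 0.572, -0.0], [-0.0, 0.0, -1.0]]
ft_force: [-0.0, 0.9, -0.2]
grip_width: 0.0003
```

move_arm(
  moves=[
    [-0.7, 0, 0, 0],
    [-1.4, 0, 0, 0],
  ],
)

```text
time_s: 27.55
position: [0.5569, 0.0407, 0.0313]
tool_rot: [[-0.572, 0.82, 0.0], [0.82, 0.572, 0.0], [-0.0, 0.0, -1.0]]
ft_force: [0.2, 0.1, -0.1]
grip_width: -0.0003
```

move_arm(
  moves=[
    [-0.5, 0, 0, 0],
    [-1.0, 0, 0, 0],
  ],
)

```text
time_s: 27.75
position: [0.5575, 0.0399, 0.0313]
tool_rot: [[-0.572, 0.82, -0.0], [0.82, 0.572, 0.0], [0.0, -0.0, -1.0]]
ft_force: [0.7, -0.4, -0.8]
grip_width: -0.0001
```

```bash
python3 pol.py
```

```text
t 27.75 pos [557.5, 39.9, 31.3] r 137.56 th 124.85 yaw 124.89 f_tool [-0.7, 0.38, 0.78] q [-8.0, 35.0, 88.0, 0.0, 57.0, -43.0]
```

move_arm(
  moves=[
    [-0.5, 0, 0, 0],
    [-1.0, 0, 0, 0],
  ],
)

```text
time_s: 27.95
position: [0.5578, 0.0394, 0.0313]
tool_rot: [[-0.572, 0.82, -0.001], [0.82, 0.572, 0.001], [0.001, -0.0, -1.0]]
ft_force: [-2.0, 3.9, 2.0]
grip_width: 0.0003
```

move_arm(
  moves=[
    [-0.5, 0, 0, 0],
    [-1.0, 0, 0, 0],
  ],
)

```text
time_s: 28.15
position: [0.5578, 0.0394, 0.0313]
tool_rot: [[-0.572, 0.82, -0.002], [0.82, 0.572, 0.002], [0.003, -0.0, -1.0]]
ft_force: [-4.2, 8.4, 3.5]
grip_width: -0.0001
```

move_arm(
  moves=[
    [-0.4, 0, 0, 0],
    [-0.8, 0, 0, 0],
  ],
)

```text
time_s: 28.35
position: [0.5578, 0.0393, 0.0313]
tool_rot: [[-0.572, 0.82, -0.003], [0.82, 0.572, 0.003], [0.004, -0.001, -1.0]]
ft_force: [-5.1, 11.8, 5.1]
grip_width: 0.0003
```

move_arm(
  moves=[
    [0.3, 0, -0.3, 0],
    [0.4, 0, -0.6, 0],
  ],
)

```text
time_s: 28.55
position: [0.5577, 0.0394, 0.0314]
tool_rot: [[-0.572, 0.82, -0.003], [0.82, 0.572, 0.002], [0.003, -0.001, -1.0]]
ft_force: [-2.7, 7.2, -3.6]
grip_width: 0.0001
```

```bash
python3 pol.py 9.6 0.5 1.2 2.2 3.4 4.6 5.8 7
```

```text
t 28.55 pos [557.7, 39.4, 31.4] r 136.99 th 124.89 yaw 124.91 f_tool [7.43, 1.93, 3.67] q [-8.0, 35.0, 88.0, 0.0, 57.0, -43.0]
corr -0.43 [[np.float64(-0.2), np.float64(-1.2), 0, np.float64(-0.009)], [np.float64(-0.3), np.float64(-2.8), 0, np.float64(-0.021)], [np.float64(-0.5), np.float64(-5.2), 0, np.float64(-0.038)], [np.float64(-0.7), np.float64(-8.0), 0, np.float64(-0.059)], [np.float64(-0.9), np.float64(-10.8), 0, np.float64(-0.08)], [np.float64(-1.2), np.float64(-13.6), 0, np.float64(-0.101)], [np.float64(-1.5), np.float64(-16.5), 0, np.float64(-0.122)]]
```

move_arm(
  moves=[
    [-0.2, -1.2, 0.1, -0.009],
    [-0.3, -2.8, 0.2, -0.021],
    [-0.5, -5.2, 0.2, -0.038],
    [-0.7, -8.0, 0.2, -0.059],
  ],
)

```text
time_s: 28.95
position: [0.5513, 0.0345, 0.0314]
tool_rot: [[-0.62, 0.784, -0.003], [0.784, 0.62, 0.003], [0.004, -0.001, -1.0]]
ft_force: [-3.4, 10.6, 1.9]
grip_width: -0.0001
```

```bash
python3 pol.py 9.6 1.2 2.4 3.6 4.8 6 7
```

```text
t 28.95 pos [551.3, 34.5, 31.4] r 136.93 th 128.28 yaw 128.33 f_tool [10.45, 3.87, -1.87] q [-9.0, 35.0, 89.0, 0.0, 56.0, -47.0]
corr 0.17 [[np.float64(0.0), np.float64(-2.8), 0, np.float64(-0.021)], [np.float64(-0.0), np.float64(-5.7), 0, np.float64(-0.042)], [np.float64(-0.1), np.float64(-8.5), 0, np.float64(-0.063)], [np.float64(-0.4), np.float64(-11.3), 0, np.float64(-0.084)], [np.float64(-0.6), np.float64(-14.1), 0, np.float64(-0.105)], [np.float64(-0.9), np.float64(-16.4), 0, np.float64(-0.122)]]
```

move_arm(
  moves=[
    [0, -2.8, -0.1, -0.021],
    [0, -5.7, -0.1, -0.042],
    [-0.1, -8.5, -0.1, -0.063],
    [-0.4, -11.3, -0.1, -0.084],
    [-0.6, -14.1, -0.1, -0.105],
    [-0.9, -16.4, -0.1, -0.122],
  ],
)

```text
time_s: 29.55
position: [0.5388, 0.0233, 0.0313]
tool_rot: [[-0.711, 0.703, -0.004], [0.703, 0.711, 0.002], [0.004, -0.001, -1.0]]
ft_force: [-4.8, 7.7, 0.8]
grip_width: -0.0002
```

```bash
python3 pol.py 9.6 1.2 2.4 3.6 4.4 4.9 5.2
```

```text
t 29.55 pos [538.8, 23.3, 31.3] r 136.88 th 135.31 yaw 135.32 f_tool [8.82, 2.09, -0.81] q [-10.0, 34.0, 91.0, 0.0, 55.0, -56.0]
corr -0.16 [[np.float64(-0.1), np.float64(-2.8), 0, np.float64(-0.021)], [np.float64(-0.2), np.float64(-5.7), 0, np.float64(-0.042)], [np.float64(-0.4), np.float64(-8.5), 0, np.float64(-0.063)], [np.float64(-0.6), np.float64(-10.4), 0, np.float64(-0.077)], [np.float64(-0.7), np.float64(-11.5), 0, np.float64(-0.086)], [np.float64(-0.7), np.float64(-12.2), 0, np.float64(-0.091)]]
```

move_arm(
  moves=[
    [-0.1, -2.8, 0, -0.021],
    [-0.2, -5.7, 0, -0.042],
    [-0.4, -8.5, 0, -0.063],
    [-0.6, -10.4, 0, -0.077],
    [-0.7, -11.8, 0, -0.088],
    [-0.7, -12.6, 0, -0.093],
    [-0.7, -12.6, 0, -0.093],
  ],
)

```text
time_s: 30.25
position: [0.5303, 0.0137, 0.0314]
tool_rot: [[-0.773, 0.635, -0.004], [0.635, 0.773, 0.002], [0.004, -0.001, -1.0]]
ft_force: [-5.0, 8.4, 1.2]
grip_width: -0.0
```

```bash
python3 pol.py
```

```text
t 30.25 pos [530.3, 13.7, 31.4] r 136.77 th 140.68 yaw 140.61 f_tool [9.17, 3.29, -1.14] q [-11.0, 33.0, 93.0, 0.0, 54.0, -62.0]
```

move_arm(
  moves=[
    [1, 0, 0, 0],
    [3, 0, 0, 0],
    [7, 0, 0, 0],
    [12, 0, -2, 0],
    [15, 0, -10, 0],
    [16, 0, -25, 0],
    [16, 0, -50, 0],
    [15, 0, -80, 0.05],
    [10, -2, -115, 0.15],
    [0, -7, -150, 0.27],
    [-15, -14, -180, 0.4],
    [-36, -22, -205, 0.54],
    [-60, -31, -220, 0.68],
    [-85, -41, -228, 0.8],
    [-108, -50, -232, 0.91],
    [-125, -56, -232, 0.99],
    [-135, -60, -232, 1.04],
    [-139, -61, -232, 1.058],
    [-139, -61, -232, 1.058],
    [-139, -61, -232, 1.058],
  ],
)

```text
time_s: 32.25
position: [0.6004, -0.1223, 0.2642]
tool_rot: [[0.173, 0.985, 0.0], [0.985, -0.173, 0.0], [0.0, 0.0, -1.0]]
ft_force: [-0.4, 0.2, -0.1]
grip_width: -0.0002
```

```bash
python3 look.py w3; python3 - <<'E'
import cv2
im=cv2.imread('pics/w3.png');c=im[30:170,105:285];cv2.imwrite('pics/w3c.png',cv2.resize(c,None,fx=4,fy=4,interpolation=cv2.INTER_CUBIC))
E
```

```text
32.25 [0.6004, -0.1223, 0.2642] [[0.173, 0.985, 0.0], [0.985, -0.173, 0.0], [0.0, 0.0, -1.0]] -0.00022748966788525311 [-22.6, 27.3, 60.0, 0.0, 92.8, -12.6] [-0.39, 0.16, -0.06]
hub 0.65 [118.  278.9] [ 0.636  -0.0728  0.055 ]
dropper_mid 0.85 [117.7 208.3] [ 0.5571 -0.059   0.044 ]
tab 0.96 [109.7 120.6] [ 0.4549 -0.0322  0.03  ]
tab 0.69 [175.5 302.7] [ 0.6565 -0.1482  0.03  ]
foot 0.73 [ 55.6 244.3] [0.6096 0.0056 0.    ]
vial1 0.89 [ 58.7 313.5] [ 0.6898 -0.014   0.014 ]
vial1 0.73 [ 58.4 246. ] [6.111e-01 1.000e-04 1.400e-02]
vial1 0.73 [263.  308.6] [ 0.65   -0.2785  0.014 ]
vial1 0.7 [176.4 303.5] [ 0.6593 -0.1534  0.014 ]
vial1 0.63 [123.5 337.9] [ 0.7105 -0.0939  0.014 ]
spare_vial 0.68 [258.7 197. ] [ 0.4925 -0.2514  0.    ]
```

View pics/w3c.png

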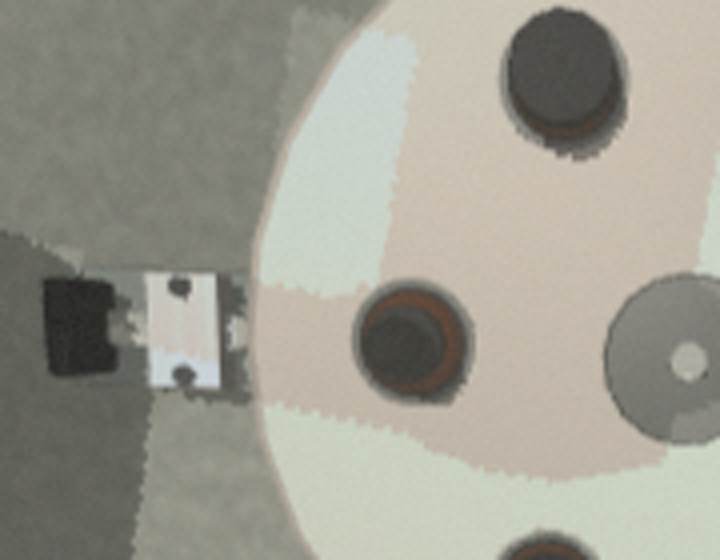

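```bash
python3 - <<'E'
from h import *
from scipy.optimize import least_squares
A=np.array([.6361,-.073])
for w,guess in(('w2',152.),('w3',168.)):
    C=tuple(np.load(f'pics/{w}.npy',allow_pickle=True))+(None,)
    im=cv2.imread(f'pics/{w}.png').astype(np.float32);b=cv2.GaussianBlur(im,(3,3),0).sum(2)
    res=[]
    for k in range(6):
        th=np.radians(guess+60*k);c=A+.08*np.array([np.cos(th),np.sin(th)])
        for it in range(3):
            q=[]
            for t in np.radians(np.arange(0,360,10)):
                rr=np.arange(.0135,.0215,.00025) # from outside in: pocket rim = outermost dark edge
                P=np.c_[c[0]+rr*np.cos(t),c[1]+rr*np.sin(t),0*rr+.051]
                pr=proj('wrist',P,C)
                if pr.min()<1 or pr[:,0].max()>222: continue
                v=cv2.remap(b,pr[:,1:2].astype(np.float32),pr[:,0:1].astype(np.float32),1).ravel()
                d=np.gradient(v);i=d.argmax()
                if d[i]>8:q.append(P[i,:2])
            q=np.array(q)
            if len(q)<8:break
            s=least_squares(lambda p:np.hypot(*(q-p[:2]).T)-p[2],[*c,.0165],loss='soft_l1',f_scale=.0005);c=s.x[:2]
        if len(q)<8: continue
        d=c-A;res.append((k,round(s.x[2]*1000,1),np.round(c,4).tolist(),round(np.hypot(*d)*1000,1),round(np.degrees(np.arctan2(d[1],d[0]))%360-60*k,2)%360))
    for x in res:print(w,x)
    P=np.array([x[2] for x in res]);kk=np.array([x[0] for x in res])
    s=least_squares(lambda p:(P-np.c_[p[0]+p[3]*np.cos(np.radians(p[2]+60*kk)),p[1]+p[3]*np.sin(np.radians(p[2]+60*kk))]).ravel(),[*A,guess,.08],x_scale=[.01,.01,5,.01],loss='soft_l1',f_scale=.001);print(s.x)
C=tuple(np.load('pics/w3.npy',allow_pickle=True))+(None,)
pk=lambda c,r:((r+.5)/4-.5+30,(c+.5)/4-.5+105)
for n,c,r,z in[('s1',179,288,.022),('s2',183.5,375,.022),('g1',145,272,.022),('g2',217,271,.022),('g3',221,389,.022),('g4',150,388,.022),('pocket',413,343,.051),('hub',688,362,.0555)]:
    p=atz('wrist',pk(c,r),z,C);d=p[:2]-A;print(n,np.round(p,4),round(np.degrees(np.arctan2(d[1],d[0])),2))
E
```

```text
w2 (0, np.float64(16.4), [0.5661, -0.0363], np.float64(79.1), np.float64(152.31))
w2 (1, np.float64(17.2), [0.5686, -0.1164], np.float64(80.3), np.float64(152.73))
w2 (2, np.float64(17.6), [0.6396, -0.1542], np.float64(81.3), np.float64(152.49))
w2 (3, np.float64(18.0), [0.7083, -0.1116], np.float64(81.9), np.float64(151.86))
w2 (4, np.float64(18.0), [0.7059, -0.0312], np.float64(81.4), np.float64(150.9))
w2 (5, np.float64(17.4), [0.6343, 0.0064], np.float64(79.4), np.float64(151.31))
[ 6.37129185e-01 -7.38813630e-02  1.51937720e+02  8.05265075e-02]
w3 (0, np.float64(17.0), [0.5584, -0.0566], np.float64(79.4), np.float64(168.09))
w3 (1, np.float64(17.3), [0.5823, -0.1335], np.float64(80.9), np.float64(168.38))
w3 (2, np.float64(17.5), [0.6614, -0.1505], np.float64(81.5), np.float64(168.07))
w3 (3, np.float64(17.9), [0.7159, -0.0907], np.float64(81.7), np.float64(167.48))
w3 (4, np.float64(17.7), [0.6918, -0.0141], np.float64(81.1), np.float64(166.59))
w3 (5, np.float64(17.1), [0.6126, 0.0027], np.float64(79.3), np.float64(167.24))
[ 6.37067896e-01 -7.37824081e-02  1.67645011e+02  8.06545895e-02]
s1 [ 0.4882 -0.0285  0.022 ] 163.26
s2 [ 0.4829 -0.0535  0.022 ] 172.75
g1 [ 0.4794 -0.0223  0.022 ] 162.08
g2 [ 0.5007 -0.0257  0.022 ] 160.77
g3 [ 0.4932 -0.0595  0.022 ] 174.62
g4 [ 0.4718 -0.0555  0.022 ] 173.92
pocket [ 0.5582 -0.0564  0.051 ] 167.99
hub [ 0.6331 -0.0747  0.0555] -150.9
```

Dropper pocket measured at 167.65°, slide line at ≈167.7°: aligned well within 1 mm. Now to the slide.

move_arm(
  moves=[
    [2, -5, 0, -0.04],
    [6, -18, 0, -0.13],
    [13, -38, 0, -0.26],
    [21, -62, 0, -0.4],
    [30, -88, 0, -0.54],
    [38, -113, 5, -0.68],
    [46, -136, 12, -0.82],
    [53, -157, 25, -0.96],
    [58, -173, 45, -1.1],
    [62, -183, 70, -1.24],
    [63, -187.5, 100, -1.37],
    [63, -187.5, 130, -1.47],
    [63, -187.5, 160, -1.52],
    [63, -187.5, 188, -1.53],
    [63, -187.5, 210, -1.53],
    [63, -187.5, 226, -1.53],
    [63, -187.5, 236, -1.53],
    [63, -187.5, 241, -1.53],
    [63, -187.5, 242, -1.53],
    [63, -187.5, 242, -1.53],
  ],
)

```text
time_s: 34.6
position: [0.4272, -0.0283, 0.0222]
tool_rot: [[-0.977, 0.214, 0.001], [0.214, 0.977, -0.0], [-0.001, -0.0, -1.0]]
ft_force: [0.0, 0.2, 0.5]
grip_width: -0.0002
```

```bash
sed -i 's/A=np.array(\[.6361,-.073\])/A=np.array([.6367,-.0735])/' pol.py; python3 pol.py; python3 - <<'E'
from h import *
im=env.get_image('scene');cv2.imwrite('pics/s4.png',cv2.resize(im[130:280,150:330,::-1],None,fx=4,fy=4))
E
```

```text
t 34.6 pos [427.2, -28.3, 22.2] r 214.29 th 167.82 yaw 167.64 f_tool [0.02, 0.17, -0.49] q [-20.0, 27.0, 110.0, -0.0, 43.0, -97.0]
```

View pics/s4.png

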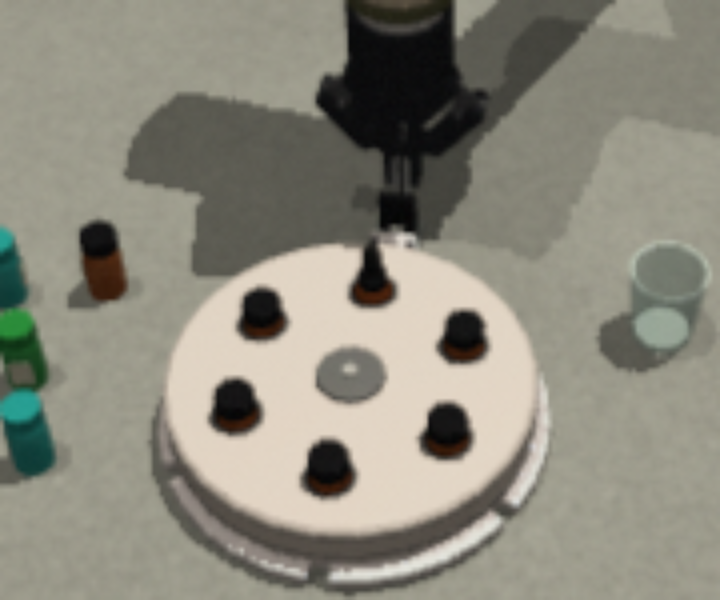

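Dropper (crop ≈ (272,372)) is in front of the slide and the shut fingers stand behind the tab (≈ (210,397)). Approaching softly.

move_arm(
  moves=[
    [-2, 0, 0, 0],
    [-4, 0, 0, 0],
    [-6, 0, 0, 0],
    [-8, 0, 0, 0],
    [-9, 0, 0, 0],
    [-10, 0, 0, 0],
    [-11, 0, 0, 0],
  ],
)

```text
time_s: 35.35
position: [0.4378, -0.0306, 0.0218]
tool_rot: [[-0.977, 0.214, -0.0], [0.214, 0.977, 0.0], [0.0, 0.0, -1.0]]
ft_force: [-0.4, 0.6, -0.9]
grip_width: -0.0003
```

move_arm(
  moves=[
    [-0.7, 0, 0, 0],
    [-1.4, 0, 0, 0],
    [-2.1, 0, 0, 0],
  ],
)

```text
time_s: 35.65
position: [0.4398, -0.031, 0.0218]
tool_rot: [[-0.977, 0.214, 0.0], [0.214, 0.977, -0.0], [-0.0, -0.0, -1.0]]
ft_force: [0.4, 0.3, 0.4]
grip_width: 0.0004
```

move_arm(
  moves=[
    [-0.6, 0, 0, 0],
    [-1.2, 0, 0, 0],
    [-1.8, 0, 0, 0],
  ],
)

```text
time_s: 35.95
position: [0.4416, -0.0314, 0.0218]
tool_rot: [[-0.977, 0.214, -0.0], [0.214, 0.977, -0.0], [0.0, -0.0, -1.0]]
ft_force: [-0.5, -0.2, -0.7]
grip_width: -0.0
```

move_arm(
  moves=[
    [-0.6, 0, 0, 0],
    [-1.2, 0, 0, 0],
    [-1.8, 0, 0, 0],
  ],
)

```text
time_s: 36.25
position: [0.4431, -0.0317, 0.0218]
tool_rot: [[-0.977, 0.214, -0.001], [0.214, 0.977, 0.0], [0.001, 0.0, -1.0]]
ft_force: [-1.0, -0.3, 1.4]
grip_width: -0.0002
```

```bash
python3 pol.py
```

```text
t 36.25 pos [443.1, -31.7, 21.8] r 198.07 th 167.82 yaw 167.64 f_tool [0.92, -0.47, -1.45] q [-19.0, 29.0, 107.0, -0.0, 44.0, -97.0]
```

Contact at r ≈ 198.2. Pushing on in small steps.

move_arm(
  moves=[
    [-0.5, 0, 0, 0],
    [-1.0, 0, 0, 0],
    [-1.5, 0, 0, 0],
    [-2.0, 0, 0, 0],
  ],
)

```text
time_s: 36.65
position: [0.4451, -0.0322, 0.0218]
tool_rot: [[-0.977, 0.214, -0.0], [0.214, 0.977, 0.0], [0.0, 0.0, -1.0]]
ft_force: [-2.3, -0.2, 0.3]
grip_width: -0.0
```

move_arm(
  moves=[
    [-0.5, 0, 0, 0],
    [-1.0, 0, 0, 0],
    [-1.5, 0, 0, 0],
    [-2.0, 0, 0, 0],
  ],
)

```text
time_s: 37.05
position: [0.4472, -0.0326, 0.0218]
tool_rot: [[-0.977, 0.214, -0.0], [0.214, 0.977, 0.0], [0.0, 0.0, -1.0]]
ft_force: [-2.4, 0.5, 0.8]
grip_width: 0.0003
```

move_arm(
  moves=[
    [-0.5, 0, 0, 0],
    [-1.0, 0, 0, 0],
    [-1.5, 0, 0, 0],
    [-2.0, 0, 0, 0],
  ],
)

```text
time_s: 37.45
position: [0.4492, -0.033, 0.0218]
tool_rot: [[-0.977, 0.214, -0.0], [0.214, 0.977, 0.0], [0.0, 0.0, -1.0]]
ft_force: [-2.4, 0.9, 0.1]
grip_width: -0.0002
```

```bash
python3 pol.py
```

```text
t 37.45 pos [449.2, -33.0, 21.8] r 191.85 th 167.83 yaw 167.63 f_tool [2.51, 0.33, -0.14] q [-19.0, 29.0, 106.0, 0.0, 45.0, -97.0]
```

move_arm(
  moves=[
    [-0.5, 0, 0, 0],
    [-1.0, 0, 0, 0],
    [-1.5, 0, 0, 0],
  ],
)

```text
time_s: 37.75
position: [0.4506, -0.0334, 0.0218]
tool_rot: [[-0.977, 0.214, -0.0], [0.214, 0.977, 0.0], [0.0, 0.0, -1.0]]
ft_force: [-2.2, 0.9, -1.1]
grip_width: -0.0001
```

move_arm(
  moves=[
    [-0.5, 0, 0, 0],
    [-1.0, 0, 0, 0],
    [-1.5, 0, 0, 0],
  ],
)

```text
time_s: 38.05
position: [0.4521, -0.0337, 0.0218]
tool_rot: [[-0.977, 0.214, -0.0], [0.214, 0.977, 0.0], [0.0, 0.0, -1.0]]
ft_force: [-2.9, 2.0, 0.0]
grip_width: 0.0003
```

move_arm(
  moves=[
    [-0.5, 0, 0, 0],
    [-1.0, 0, 0, 0],
    [-1.5, 0, 0, 0],
  ],
)

```text
time_s: 38.35
position: [0.4536, -0.034, 0.0218]
tool_rot: [[-0.977, 0.214, -0.0], [0.214, 0.977, 0.0], [0.0, -0.0, -1.0]]
ft_force: [-1.8, 1.6, 0.9]
grip_width: 0.0001
```

move_arm(
  moves=[
    [-0.5, 0, 0, 0],
    [-1.0, 0, 0, 0],
    [-1.5, 0, 0, 0],
  ],
)

```text
time_s: 38.65
position: [0.455, -0.0344, 0.0218]
tool_rot: [[-0.977, 0.214, -0.0], [0.214, 0.977, 0.0], [0.0, 0.0, -1.0]]
ft_force: [-1.2, 1.5, -0.6]
grip_width: 0.0002
```

```bash
python3 pol.py
```

```text
t 38.65 pos [455.0, -34.4, 21.8] r 185.83 th 167.84 yaw 167.63 f_tool [1.52, 1.23, 0.6] q [-19.0, 29.0, 105.0, 0.0, 46.0, -97.0]
```

12.4 mm in, no wedging so far. Last few millimetres.

move_arm(
  moves=[
    [-0.5, 0, 0, 0],
    [-1.0, 0, 0, 0],
    [-1.5, 0, 0, 0],
  ],
)

```text
time_s: 38.95
position: [0.4565, -0.0347, 0.0218]
tool_rot: [[-0.977, 0.214, -0.0], [0.214, 0.977, 0.0], [0.0, 0.0, -1.0]]
ft_force: [-2.6, 1.3, -1.4]
grip_width: 0.0001
```

move_arm(
  moves=[
    [-0.4, 0, 0, 0],
    [-0.8, 0, 0, 0],
  ],
)

```text
time_s: 39.15
position: [0.4573, -0.0348, 0.0218]
tool_rot: [[-0.977, 0.214, -0.0], [0.214, 0.977, -0.0], [0.0, -0.0, -1.0]]
ft_force: [-3.1, 1.1, -0.3]
grip_width: 0.0002
```

move_arm(
  moves=[
    [-0.4, 0, 0, 0],
    [-0.8, 0, 0, 0],
  ],
)

```text
time_s: 39.35
position: [0.4573, -0.0348, 0.0218]
tool_rot: [[-0.977, 0.214, -0.002], [0.214, 0.977, 0.0], [0.002, 0.0, -1.0]]
ft_force: [-7.0, 1.3, 3.3]
grip_width: -0.0003
```

```bash
python3 pol.py
```

```text
t 39.35 pos [457.3, -34.8, 21.8] r 183.53 th 167.82 yaw 167.65 f_tool [7.12, -0.18, -3.25] q [-19.0, 29.0, 105.0, -0.0, 46.0, -97.0]
```

move_arm(
  moves=[
    [-0.4, 0, 0, 0],
    [-0.8, 0, 0, 0],
    [-0.8, 0, 0, 0],
  ],
)

```text
time_s: 39.65
position: [0.4573, -0.0348, 0.0217]
tool_rot: [[-0.977, 0.214, -0.004], [0.214, 0.977, 0.001], [0.004, 0.0, -1.0]]
ft_force: [-9.0, 0.7, 4.9]
grip_width: 0.0002
```

```bash
python3 pol.py
```

```text
t 39.65 pos [457.3, -34.8, 21.7] r 183.53 th 167.82 yaw 167.65 f_tool [8.93, -1.24, -4.89] q [-19.0, 29.0, 105.0, -0.0, 46.0, -97.0]
```

move_arm(
  moves=[
    [-0.3, 0, -0.2, 0],
    [-0.6, 0, -0.3, 0],
    [-0.8, 0, -0.3, 0],
    [-0.8, 0, -0.3, 0],
  ],
)

```text
time_s: 40.05
position: [0.4573, -0.0348, 0.0218]
tool_rot: [[-0.977, 0.214, -0.005], [0.214, 0.977, 0.001], [0.006, 0.0, -1.0]]
ft_force: [-11.9, 1.9, 3.2]
grip_width: 0.0001
```

```bash
python3 pol.py
```

```text
t 40.05 pos [457.3, -34.8, 21.8] r 183.52 th 167.81 yaw 167.66 f_tool [12.02, -0.64, -3.11] q [-19.0, 30.0, 105.0, -0.0, 46.0, -97.0]
```

move_arm(
  moves=[
    [-0.3, 0, -0.1, 0],
    [-0.5, 0, -0.1, 0],
    [-0.5, 0, -0.1, 0],
  ],
)

```text
time_s: 40.35
position: [0.4573, -0.0348, 0.0218]
tool_rot: [[-0.977, 0.214, -0.007], [0.214, 0.977, 0.002], [0.007, 0.0, -1.0]]
ft_force: [-11.9, 1.6, 4.1]
grip_width: -0.0
```

```bash
python3 pol.py
```

```text
t 40.35 pos [457.3, -34.8, 21.8] r 183.51 th 167.81 yaw 167.66 f_tool [12.04, -0.94, -4.06] q [-19.0, 30.0, 105.0, -0.0, 46.0, -97.0]
```

move_arm(
  moves=[
    [1, 0, 0, 0],
    [3, 0, 0, 0],
    [6, 0, 0, 0],
    [11, 0, 0, 0],
    [17, 0, -2, 0],
    [22, 0, -10, 0],
    [25, 0, -25, 0],
    [25, 0, -50, 0],
    [25, 0, -80, 0.1],
    [20, 5, -115, 0.22],
    [10, 20, -150, 0.34],
    [5, 40, -185, 0.48],
    [0, 65, -212, 0.62],
    [-20, 90, -230, 0.76],
    [-50, 105, -240, 0.9],
    [-80, 112, -240, 1.04],
    [-110, 114, -240, 1.18],
    [-130, 114, -240, 1.32],
    [-140, 114, -240, 1.45],
    [-140, 114, -240, 1.53],
  ],
)

```text
time_s: 42.35
position: [0.6218, 0.0455, 0.2621]
tool_rot: [[0.179, 0.984, -0.0], [0.984, -0.179, -0.0], [-0.0, -0.0, -1.0]]
ft_force: [0.7, 0.1, -0.0]
grip_width: 0.0002
```

```bash
python3 pol.py
```

```text
t 42.35 pos [621.8, 45.5, 262.1] r 119.97 th 97.13 yaw 79.68 f_tool [0.21, 0.68, 0.02] q [-7.0, 28.0, 58.0, -0.0, 93.0, 4.0]
```

move_arm(
  moves=[
    [-6, 0, 0, 0],
    [-22, 1, 0, 0],
    [-46, 3, 0, 0],
    [-75, 4, 0, 0],
    [-105, 6, 0, 0],
    [-132, 8, 0, 0],
    [-152, 9, 0, 0],
    [-164, 10, 0, 0],
    [-169, 10, 0, 0],
    [-169, 10, 0, 0],
    [-169, 10, 0, 0],
  ],
)

```text
time_s: 43.45
position: [0.6017, -0.1216, 0.2623]
tool_rot: [[0.173, 0.985, 0.0], [0.985, -0.173, 0.0], [0.0, 0.0, -1.0]]
ft_force: [-0.5, -0.1, -0.2]
grip_width: -0.0001
```

```bash
python3 look.py w5; python3 - <<'E'
import cv2
im=cv2.imread('pics/w5.png');c=im[30:170,105:285];cv2.imwrite('pics/w5c.png',cv2.resize(c,None,fx=4,fy=4,interpolation=cv2.INTER_CUBIC))
E
```

```text
43.45 [0.6017, -0.1216, 0.2623] [[0.173, 0.985, 0.0], [0.985, -0.173, 0.0], [0.0, 0.0, -1.0]] -7.966491349219931e-05 [-22.5, 27.4, 60.0, 0.0, 92.6, -12.5] [-0.55, -0.11, -0.2]
hub 0.73 [117.8 275.9] [ 0.6339 -0.0713  0.055 ]
dropper_mid 0.79 [119.5 208.3] [ 0.5582 -0.0602  0.044 ]
dropper_mid 0.31 [ 56.2 245.6] [ 0.6123 -0.0016  0.044 ]
tab 0.9 [111.6 128.8] [ 0.4658 -0.0353  0.03  ]
foot 0.7 [113.3 127.9] [ 0.4524 -0.0353  0.    ]
vial1 0.79 [ 54.7 244.5] [0.6114 0.0048 0.014 ]
vial1 0.68 [262.7 308.7] [ 0.6512 -0.2763  0.014 ]
vial1 0.64 [ 59.7 313. ] [ 0.69   -0.0145  0.014 ]
vial1 0.56 [123.9 338. ] [ 0.7114 -0.0935  0.014 ]
spare_vial 0.73 [257.4 195.9] [ 0.4932 -0.2474  0.    ]
```

View pics/w5c.png

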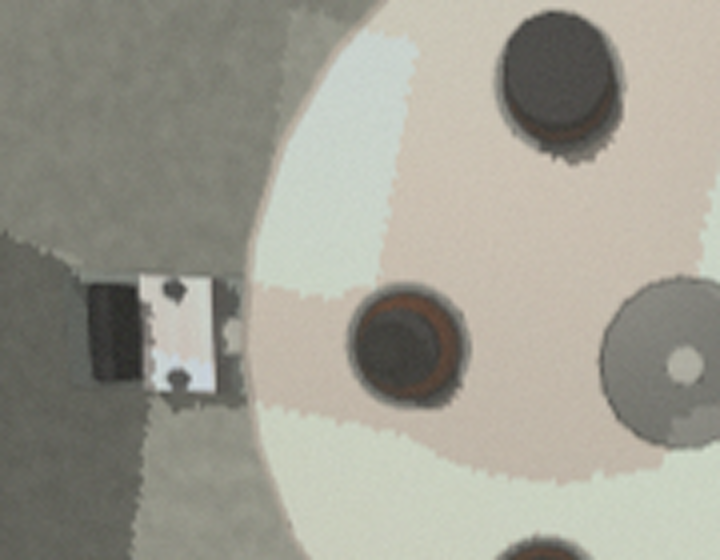

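```bash
python3 - <<'E'
from h import *
A=np.array([.6367,-.0735]);u=np.array([np.cos(np.radians(167.7)),np.sin(np.radians(167.7))]);v=np.array([-u[1],u[0]])
ims=[]
for w in('w1','w2','w3','w5'):
    C=tuple(np.load(f'pics/{w}.npy',allow_pickle=True))+(None,)
    im=cv2.imread(f'pics/{w}.png').astype(np.float32).sum(2)
    for nm,z,ys,r0,r1 in(('tab outer top',.042,np.arange(-.009,.0095,.001),.160,.2),('guide outer',.022,np.arange(-.015,.0155,.001),.155,.172),('guide inner',.022,np.arange(-.013,.0135,.001),.138,.15)):
        e=[]
        for y in ys:
            rr=np.arange(r0,r1,.00025);P=A+rr[:,None]*u+y*v
            pr=proj('wrist',np.c_[P,0*rr+z],C)
            p=cv2.GaussianBlur(cv2.remap(im,pr[:,1:2].astype(np.float32),pr[:,0:1].astype(np.float32),1),(1,5),0).ravel()
            g=np.gradient(p)
            i=g.argmax() if nm[0]=='t' else np.abs(g).argmax();e.append(rr[i]*1000)
        print(w,nm,np.round(np.median(e),2),np.round(np.percentile(e,[20,80]),1))
    # rectified
    ims.append(0)
im=cv2.imread('pics/w5.png')[90:135,115:175];cv2.imwrite('pics/w5z.png',cv2.resize(im,None,fx=12,fy=12,interpolation=cv2.INTER_CUBIC))
E
```

```text
w1 tab outer top 187.25 [187.  187.5]
w1 guide outer 164.5 [158.2 165.2]
w1 guide inner 143.5 [143.3 143.8]
w2 tab outer top 187.25 [187.  187.5]
w2 guide outer 164.75 [157.5 169. ]
w2 guide inner 143.5 [143.3 143.8]
w3 tab outer top 187.0 [187.  187.5]
w3 guide outer 164.75 [158.2 165.2]
w3 guide inner 143.5 [143.3 144. ]
w5 tab outer top 172.75 [172.7 173.3]
w5 guide outer 164.5 [161.5 164.8]
w5 guide inner 143.5 [143.1 143.8]
```

View pics/w5z.png

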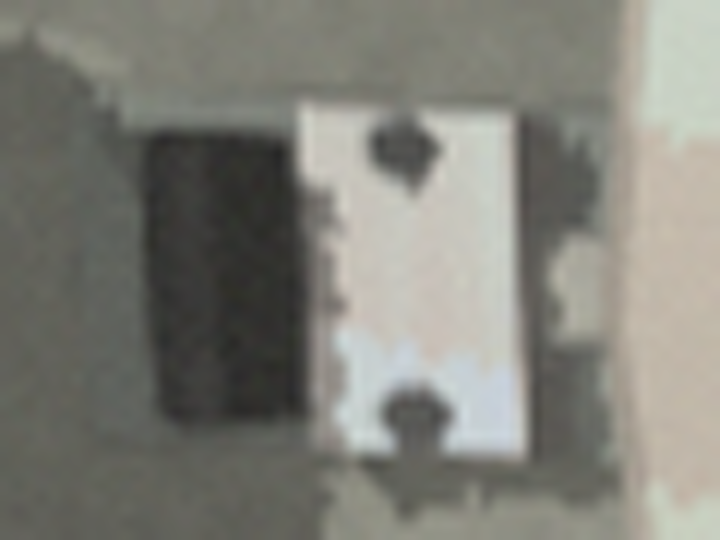

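The tab's dark face meets the guide (crop ≈ (250,300)) and the tab's outer edge is at 172.9 mm (home is 173), but the measured travel is only 14.3 mm from a start read at 187.2 mm. There's time left, so I'll press once more, somewhat firmer, to be sure it's at the stop.

move_arm(
  moves=[
    [2, -5, 0, -0.04],
    [6, -18, 0, -0.13],
    [13, -38, 0, -0.26],
    [21, -62, 0, -0.4],
    [30, -88, 0, -0.54],
    [38, -113, 5, -0.68],
    [46, -134, 12, -0.82],
    [53, -152, 25, -0.96],
    [58, -166, 45, -1.1],
    [61, -175, 70, -1.24],
    [62, -178.5, 100, -1.37],
    [62, -178.5, 130, -1.47],
    [62, -178.5, 160, -1.52],
    [62, -178.5, 188, -1.53],
    [62, -178.5, 210, -1.53],
    [62, -178.5, 222, -1.53],
    [62, -178.5, 229, -1.53],
    [62, -178.5, 232, -1.53],
    [62, -178.5, 232, -1.53],
  ],
)

```text
time_s: 45.7
position: [0.4369, -0.0301, 0.0304]
tool_rot: [[-0.977, 0.214, 0.0], [0.214, 0.977, -0.0], [-0.0, -0.0, -1.0]]
ft_force: [0.1, -0.5, 0.4]
grip_width: -0.0
```

```bash
python3 pol.py
```

```text
t 45.7 pos [436.9, -30.1, 30.4] r 204.45 th 167.76 yaw 167.64 f_tool [-0.21, -0.51, -0.38] q [-20.0, 27.0, 108.0, -0.0, 45.0, -97.0]
```

move_arm(
  moves=[
    [-2, 0, 0, 0],
    [-5, 0, 0, 0],
    [-9, 0, 0, 0],
    [-12, 0, 0, 0],
    [-14, 0, 0, 0],
    [-15, 0, 0, 0],
    [-16, 0, 0, 0],
    [-17, 0, 0, 0],
    [-18, 0, 0, 0],
    [-18.5, 0, 0, 0],
    [-19, 0, 0, 0],
  ],
)

```text
time_s: 46.8
position: [0.4553, -0.0342, 0.0302]
tool_rot: [[-0.977, 0.214, 0.0], [0.214, 0.977, -0.0], [-0.0, -0.0, -1.0]]
ft_force: [0.0, -0.3, -0.4]
grip_width: 0.0001
```

move_arm(
  moves=[
    [-0.5, 0, 0, 0],
    [-1.0, 0, 0, 0],
    [-1.5, 0, 0, 0],
  ],
)

```text
time_s: 47.1
position: [0.4568, -0.0345, 0.0302]
tool_rot: [[-0.977, 0.214, -0.0], [0.214, 0.977, -0.0], [0.0, -0.0, -1.0]]
ft_force: [0.0, -0.8, -0.4]
grip_width: 0.0
```

move_arm(
  moves=[
    [-0.5, 0, 0, 0],
    [-1.0, 0, 0, 0],
  ],
)

```text
time_s: 47.3
position: [0.4573, -0.0346, 0.0302]
tool_rot: [[-0.977, 0.214, -0.001], [0.214, 0.977, 0.0], [0.001, 0.0, -1.0]]
ft_force: [-3.7, 0.3, 2.1]
grip_width: 0.0003
```

```bash
python3 pol.py
```

```text
t 47.3 pos [457.3, -34.6, 30.2] r 183.53 th 167.77 yaw 167.64 f_tool [3.65, -0.45, -2.09] q [-19.0, 29.0, 104.0, -0.0, 47.0, -97.0]
```

move_arm(
  moves=[
    [-0.5, 0, -0.1, 0],
    [-1.0, 0, -0.2, 0],
    [-1.5, 0, -0.3, 0],
  ],
)

```text
time_s: 47.6
position: [0.4574, -0.0346, 0.0302]
tool_rot: [[-0.977, 0.214, -0.004], [0.214, 0.977, 0.001], [0.005, 0.0, -1.0]]
ft_force: [-8.7, 0.5, 4.5]
grip_width: -0.0002
```

move_arm(
  moves=[
    [-0.4, 0, -0.1, 0],
    [-0.8, 0, -0.2, 0],
    [-0.8, 0, -0.2, 0],
  ],
)

```text
time_s: 47.9
position: [0.4574, -0.0346, 0.0302]
tool_rot: [[-0.977, 0.214, -0.006], [0.214, 0.977, 0.001], [0.006, 0.0, -1.0]]
ft_force: [-10.1, 0.1, 3.3]
grip_width: -0.0
```

```bash
python3 pol.py
```

```text
t 47.9 pos [457.4, -34.6, 30.2] r 183.47 th 167.74 yaw 167.66 f_tool [9.91, -2.08, -3.25] q [-19.0, 29.0, 104.0, -0.0, 48.0, -97.0]
```

move_arm(
  moves=[
    [-0.4, 0.1, -0.1, 0],
    [-0.8, 0.2, -0.2, 0],
    [-1.0, 0.2, -0.2, 0],
    [-1.0, 0.2, -0.2, 0],
  ],
)

```text
time_s: 48.3
position: [0.4574, -0.0345, 0.0302]
tool_rot: [[-0.977, 0.213, -0.009], [0.213, 0.977, 0.002], [0.009, -0.0, -1.0]]
ft_force: [-14.7, -1.0, 4.6]
grip_width: -0.0004
```

move_arm(
  moves=[
    [-0.3, 0, -0.1, 0],
    [-0.6, 0, -0.1, 0],
    [-0.6, 0, -0.1, 0],
  ],
)

```text
time_s: 48.6
position: [0.4575, -0.0345, 0.0302]
tool_rot: [[-0.977, 0.213, -0.01], [0.213, 0.977, 0.002], [0.01, -0.0, -1.0]]
ft_force: [-14.7, -1.7, 5.4]
grip_width: -0.0001
```

```bash
python3 pol.py
```

```text
t 48.6 pos [457.5, -34.5, 30.2] r 183.43 th 167.71 yaw 167.68 f_tool [14.05, -4.78, -5.24] q [-19.0, 29.0, 104.0, -0.0, 48.0, -97.0]
```

Doesn't yield at 14–15 N: it is at the stop. Withdrawing.

move_arm(
  moves=[
    [1, 0, 0, 0],
    [3, 0, 0, 0],
    [6, 0, 0, 0],
    [11, 0, 0, 0],
    [17, 0, -2, 0],
    [22, 0, -10, 0],
    [25, 0, -25, 0],
    [25, 0, -50, 0],
    [25, 0, -80, 0],
    [25, 0, -110, 0],
    [25, 0, -140, 0],
    [25, 0, -165, 0],
    [25, 0, -180, 0],
    [25, 0, -185, 0],
    [25, 0, -185, 0],
    [25, 0, -185, 0],
  ],
)

```text
time_s: 50.2
position: [0.4367, -0.0298, 0.2154]
tool_rot: [[-0.977, 0.214, -0.001], [0.214, 0.977, 0.0], [0.001, 0.0, -1.0]]
ft_force: [-0.2, -0.3, -0.2]
grip_width: -0.0
```

```bash
python3 pol.py; python3 - <<'E'
from h import *
im=env.get_image('scene');cv2.imwrite('pics/s6.png',cv2.resize(im[100:290,60:360,::-1],None,fx=2.6,fy=2.6))
im=env.get_image('top');cv2.imwrite('pics/t6.png',cv2.resize(im[110:280,90:410,::-1],None,fx=2.4,fy=2.4))
E
```

```text
t 50.2 pos [436.7, -29.8, 215.4] r 204.73 th 167.69 yaw 167.64 f_tool [0.15, -0.31, 0.2] q [-19.0, 11.0, 92.0, 0.0, 76.0, -97.0]
```

View pics/s6.png

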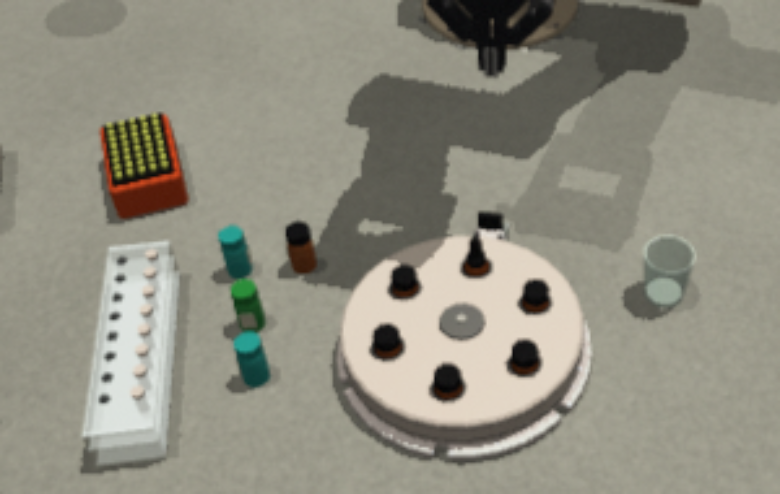

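View pics/t6.png

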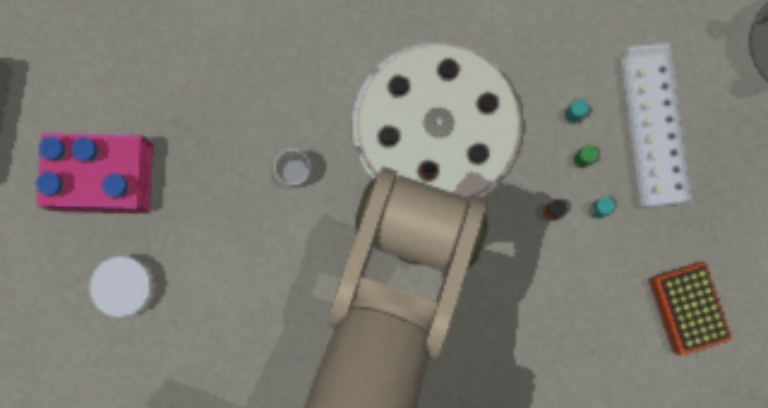

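Dropper (scene crop ≈ (255,476)) stands at the front behind the slide, tab against the guide (≈ (222,490)), all vials upright, bystanders in place. Handing in.

```bash
python3 -c "
from rig import env
print(env.close_job())"
```

```text
the job is handed in; nothing more can be done
None
```

The carousel is turned with the dropper bottle at the front, and the locking slide is pushed in to its stop. I handed the job in at about 50 s; no verdict is reported.

- **Turning:** I carried the tray round by its side in two strokes, about 155° and then 16°. The press was about 8–12.6 N, and the highest total force I read was 13.6 N. After the second stroke the dropper's pocket measured 167.65° against the slide's line at about 167.7°. That is well under 1 mm off, with the slide still out.
- **Locking:** The slide moved with 2–3 N and came to a hard stop. I pressed it again, and it did not yield at about 14 N along the slide (15.7 N in total).
- **Last pictures:** The tab stands against the guide block, with its outer face at 172.9 mm where home is 173 mm. All bottles are upright, nothing else on the bench has visibly moved, and the robot touches nothing.
- **One check disagreed:** The slide's travel in the images came to only 14.3 mm of the 16 mm. The tab's starting edge read 187.2 mm instead of the given 189 mm. Because of the hard stop and the tab being flush with the guide, I take the slide as fully home.

The forces are readings at the end of each move, so a short peak within a move would not have been seen.

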